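# Sort out three swapped bench trays

## Task

The vial, the reagent trough and the timer have got into each other's trays. Put the vial in the round tray, the timer in the square tray and the trough lengthwise in the long tray, each standing upright in the middle of its tray, the timer and the trough square to the tray's sides. The hexagonal cork mat is free for parking a thing on the way; leave the marker and the tape roll where they lie.

Things in the scene. Friction and masses are not known exactly. Their poses are not given: they have to be found in the camera images.
- vial: Loose round reagent vial with a ribbed white screw cap (fixed), 28 mm in diameter, 54 mm tall, about 30 g. Origin at the centre of its underside, z up along its axis. At the start it stands in the long tray.
- trough: Loose oblong open reagent trough of milky plastic with a green bottom inside, 46 mm wide over its thin rim lugs (its x), 92 mm long over them (its y), 24 mm tall, about 60 g; its body, to be gripped across x at or above half height, is 38 mm wide and 82 mm long. Origin at the centre of its underside, z up. At the start it stands in the square tray. (A second such trough on the table behind and left of the robot belongs to the room and is not meant.)
- lab_timer: Loose small white bench timer, wedge-shaped, 60 mm (its x) by 62 mm (its y), 28 mm tall over its buttons, about 80 g; its display face slopes and looks along its -x, its two plain upright ends look along +y and -y (62 mm apart: grip it there, across y). Origin at the centre of its underside, z up. At the start it stands in the round tray.
- round_tray: Fixed low round dark steel tray, 126 mm outside and 120 mm inside diameter, 6 mm high over its rim; its flat floor is 3 mm above the table. Origin at the centre of its underside, z up.
- square_tray: Fixed low square dark steel tray, 116 x 116 mm outside, 110 x 110 mm inside, rim 6 mm high, floor 3 mm above the table. Origin at the centre of its underside, x and y along its sides.
- long_tray: Fixed low oblong dark steel tray, 90 mm (its x) by 156 mm (its y) outside, 84 x 150 mm inside, rim 6 mm high, floor 3 mm above the table. Origin at the centre of its underside; its long way is its y.
- hex_mat: Fixed flat hexagonal cork mat without rim, 150 mm across corners, 130 mm across flats, 4 mm thick, empty at the start: the free spot. Origin at the centre of its underside. Nothing need be on it at the end.
- marker: Loose blue-and-white marker pen lying on the table, 14 mm thick, 127 mm long (its y). Origin under its middle. A bystander: leave it alone.
- tape_roll: Loose roll of tan tape lying flat, 96 mm in diameter, 25 mm high. Origin under its centre. A bystander: leave it alone.
Not all that is in view belongs to the job. Several things look just like the vial: the one meant starts farthest to the robot's right.

How it is judged:
At the end, for the whole second after the job is handed in: Vial in the round tray, timer in the square tray, trough in the long tray: each centred within 15 mm, standing upright on the tray floor, released and at rest; the trough's length within 14 degrees of the long tray's length, the timer's sides within 14 degrees of the square tray's sides (horizontal distance between vial and round_tray below 0.015 m and z of vial in the frame of round_tray between 0.001 and 0.006 m and angle between each of vial, lab_timer, trough's own z axis and vertical below 0.12 rad and linear speed of each of vial, lab_timer, trough below 0.02 m/s and angular speed of each of vial, lab_timer, trough below 0.2 rad/s and contact force between each of vial, lab_timer, trough and the fingers below 0.05 N and horizontal distance between lab_timer and square_tray below 0.015 m and z of lab_timer in the frame of square_tray between 0.001 and 0.006 m and horizontal distance between trough and long_tray below 0.015 m and z of trough in the frame of long_tray between 0.001 and 0.006 m and angle between the y axis of trough and the y axis of long_tray, either way round below 0.25 rad and (angle between the x axis of lab_timer and the x axis of square_tray, either way round below 0.25 rad or angle between the x axis of lab_timer and the y axis of square_tray, either way round below 0.25 rad)); the robot touches nothing.
It fails at once if the marker was moved more than 30 mm (distance of marker from where it was at the start of the episode above 0.03 m).
It fails at once if the tape roll was moved more than 30 mm (distance of tape_roll from where it was at the start of the episode above 0.03 m).
It also fails if it takes over 120 s, if anything falls off the work surface, if the arm or the gripper's body presses on something with over 40 N, if the wrist force passes 120 N, or if a joint passes its speed limit or range.

## Robot

A 7-joint arm with a two-finger parallel gripper is mounted at the origin on the work surface; the furniture and walls round the work are solid. World frame = base frame: x ahead of the robot, y to its left, z up, the work surface at z = 0. Lengths are in m, angles in rad, forces in N, time in s.
With the tool pointing down it reaches from about 0.425 to 1.025 m from the base axis. Payload 3.6 kg.
Tool frame: the origin (TCP) lies midway between the tips of the shut fingers; the grasp point (between the pads) lies 19 mm behind it; x points along the fingers, y is the direction in which the jaws open and shut, and the axes are right-handed (so a half turn about x gives the same grasp; the last joint's range is limited). The gripper opens to 85 mm and grips with 20 to 120 N. Pads are 22 mm wide; open, the fingers measure 114 mm over their backs; the gripper's body (76 mm by 85 mm) begins 54 mm behind the grasp point. The pads swing forward as they close: fully open they stand 13 mm farther back than shut.
Start: joints at [-1.353, 0.591, 0.048, 1.609, -0.033, 0.943, -0.034], TCP at [0.222, 0.69, 0.231] pointing down, gripper open.
Joint ranges: [-2.69, 2.69], [-0.47, 2.24], [-1.27, 1.36], [0.19, 2.51], [-1.53, 4.68], [0.08, 2.07], [-3.09, 3.09]. Speed limits (rad/s): [2.57, 2.57, 3.14, 3.14, 3.14, 3.14, 3.14].

## Interface

Orientations are given as a rotation vector (axis times angle).
In Python, from cell import bot, viewer gives the robot as it stands.
- The arm moves only by the shell command python3 -m jog 'ROWS' [FORCE]. ROWS is JSON, a list of rows, each an object of numbers: "wx", "wy", "wz": the turn, a rotation vector about the tool's x, y, z in degrees; "tx", "ty", "tz": the shift along the tool's x, y, z in m; "hand": the gripper command: -1 is shut, 1 is fully open, values between are in proportion. In form: [{"wx": .., "wy": .., "wz": .., "tx": .., "ty": .., "tz": .., "hand": ..}, ...]. A call has 1 to 5 rows; each row shifts and turns the commanded pose from where the row before left it, along the tool's axes as they then stand; what a row does not reach is not made up. A row lasts 1/12 s, in which the tool goes at most 41.7 mm and 7.16 degrees, less where a joint would pass 70% of its speed; a pose out of reach is approached as far as the arm can. A call with a gripper value outside its range is refused whole. The fingers move at their own pace and stop on an object; FORCE is the grip in N (left out, the last holds). Time passes only in rows, so rows that do not move let the fingers close. It gives the time, the measured TCP pose, the force and the opening at its end, in the units of the state.
- bot.read_state(): the state, without advancing time (a new reading comes with each control period).
- viewer.capture(name): name is "side" or "top" or "wrist"; returns a dict with "color" (384x512x3 uint8, blue, green, red), "z_map" (384x512 float32, m along the optical axis (not along the pixel's ray), 0 where there is no reading), "vertical_fov" (degrees; the focal length in pixels is half the picture's height over the tangent of half this angle, whatever the lens; pixels are square), "cx", "cy" (the principal point, pixels), "k1" (the pictures are not rectified: a ray, as slopes to the right and down, at radius r is drawn at 1 + k1 r^2 times it, then the intrinsics apply), "view" (4x4, takes a point from world to camera coordinates). Camera axes: x right, y down, z forward; pixel columns grow to the right and rows downward; lengths in m; the calibration is good to about 2 mm. A picture is of the moment at which its call begins.
- bot.sign_off(): hands the job in, once; it reports no verdict.
The state is a dict: "clock": time; "qpos": joint angles; "joint_velocities": joint speeds; "joint_torque": joint torques, N m; "tool_pos": TCP position; "eef_rot": TCP orientation; "contact_force": force on the tool from outside, world axes, zero at the start; "ft_torque": the same for the moment, N m; "grip_width": finger opening in m.
Only numpy, scipy, OpenCV 4.12 (cv2) and the standard library are available. Lean on these libraries where they do the work, as an engineer would, in place of code of your own. Each camera call takes 0.05 s, during which the arm holds its last target.

## Working session

There is one attempt and no reset: what is moved stays moved. The work goes in short steps, Python scripts to look and compute and a shell command to move; the robot and the scene stay as the last step left them, time stands still between calls to the robot, and variables do not carry over. Pictures are saved under pics/ and viewed, and the job is handed in when it is done.

```bash
ls; mkdir -p pics
cat > h.py <<'E'
import numpy as np,cv2
from cell import bot,viewer
from scipy.spatial.transform import Rotation as R
def cap(n,save=None):
    c=viewer.capture(n)
    if save: cv2.imwrite('pics/'+save,c['color'])
    return c
def K(c):
    f=c['color'].shape[0]/2/np.tan(np.radians(c['vertical_fov'])/2)
    return np.array([[f,0,c['cx']],[0,f,c['cy']],[0,0,1.]]),np.array([c['k1'],0,0,0,0.])
def rays(c,uv):
    k,d=K(c); p=cv2.undistortPointsIter(np.array(uv,float).reshape(-1,1,2),k,d,None,None,(3,50,1e-10)).reshape(-1,2)
    V=np.array(c['view']); Rm=V[:3,:3]; o=-Rm.T@V[:3,3]
    return o,np.c_[p,np.ones(len(p))]@Rm
def plane(c,uv,z):
    o,d=rays(c,uv); s=(z-o[2])/d[:,2]; return o+d*s[:,None]
def cloud(c):
    H,W=c['z_map'].shape; v,u=np.mgrid[:H,:W]
    o,d=rays(c,np.c_[u.ravel(),v.ravel()]); P=o+d*c['z_map'].reshape(-1,1); P[c['z_map'].ravel()==0]=np.nan
    return P.reshape(H,W,3)
def proj(c,P):
    V=np.array(c['view']);k,d=K(c)
    return cv2.projectPoints(np.array(P,float).reshape(-1,1,3),cv2.Rodrigues(V[:3,:3])[0],V[:3,3],k,d)[0].reshape(-1,2)
E
python3 - <<'E'
from h import *
print(bot.read_state())
for n in ['side','top','wrist']:
    c=cap(n,n+'0.png'); V=np.array(c['view']); print(n,-V[:3,:3].T@V[:3,3],V[2,:3],c['k1'],c['vertical_fov'])
E
```

```text
pics
{'clock': 0.0, 'qpos': array([-1.35347981,  0.59209497,  0.04827472,  1.60985868, -0.03329474,
        0.94268147, -0.03369363]), 'joint_velocities': array([-1.70732321e-03, -1.45383316e-04, -4.29344467e-04, -1.15042771e-03,
       -8.34354457e-04, -1.07746687e-03,  2.07045775e-05]), 'joint_torque': array([-9.50460453e-04, -5.48675644e+01,  1.54600617e+00, -1.98121244e+01,
        9.35415766e-03,  8.57790001e-03, -6.57412556e-06]), 'tool_pos': array([0.2214549 , 0.68946773, 0.23014408]), 'eef_rot': array([ 0.2421042 ,  1.55723722, -0.24561303]), 'contact_force': array([-0.05632214,  0.79012441,  0.51334617]), 'ft_torque': array([-0.00170891,  0.02210984, -0.01362149]), 'grip_width': 0.08566975035358881}
side [0.44967986 1.06203589 0.56864315] [ 0.02642318 -0.88575705 -0.46339644] -0.09717476029939508 53.90988190425676
top [0.35866343 0.02922213 1.4643294 ] [ 0.07962118 -0.01283327 -0.99674258] -0.04260018078055845 50.856487357186396
wrist [0.15199373 0.71126643 0.37313952] [ 0.27244062 -0.0900947  -0.95794522] -0.04048661249709773 71.43515627634324
```

View pics/top0.png

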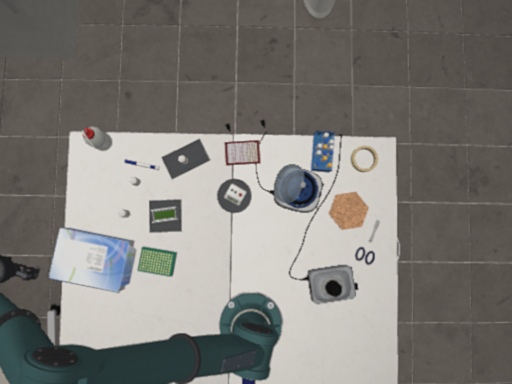

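View pics/side0.png

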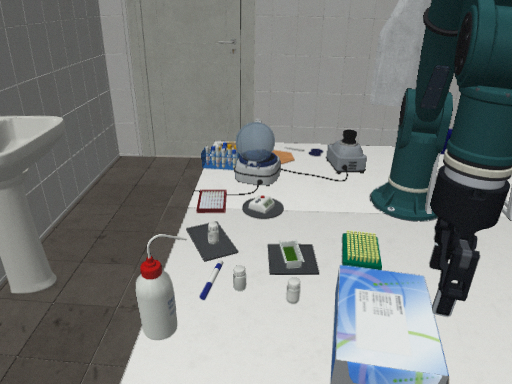

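View pics/wrist0.png

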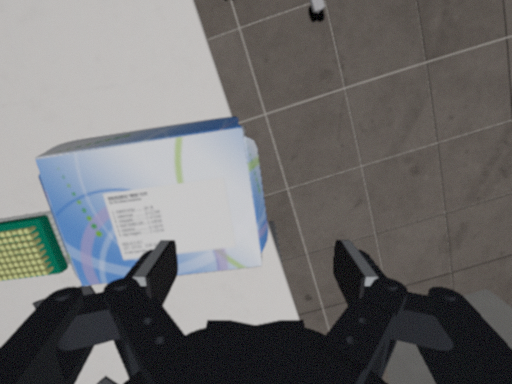

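The top view has world x up and y left. Three vials could be the one meant: (182,159) in the long tray, (134,181) and (124,213) on the table. The one at (182,159) is farthest to the robot's right and stands in the long tray, so I choose that one. The round tray with the timer is at (235,196), the square tray with the trough at (165,215), and the hex mat at (348,210). Next come a close crop and measurements.

Run:
```python
from h import *
c=cap('top'); im=c['color']
cr=im[125:245,95:275]; cv2.imwrite('pics/crop1.png',cv2.resize(cr,None,fx=4.4,fy=4.4,interpolation=cv2.INTER_CUBIC))
P=cloud(c)
names={'vial':(182,159),'v2':(134,181),'v3':(124,213),'round':(235,196),'square':(165,215),'hex':(348,210),'marker':(141,164),'tape':(364,150),'centrif':(290,185),'rack':(157,262),'bigbox':(95,262),'base':(250,320)}
for n,(u,v) in names.items(): print(n,P[v,u].round(3))
# dark tray masks
hsv=cv2.cvtColor(im,cv2.COLOR_BGR2HSV)
m=((hsv[...,2]<95)&(np.nan_to_num(P[...,2],nan=9)<0.03)).astype(np.uint8)
m[:125]=0;m[245:]=0;m[:,:95]=0;m[:,275:]=0
for k in cv2.findContours(m,cv2.RETR_EXTERNAL,cv2.CHAIN_APPROX_NONE)[0]:
    if cv2.contourArea(k)<300: continue
    W=plane(c,k.reshape(-1,2),0.006)[:,:2]
    r=cv2.minAreaRect((W*1000).astype(np.float32)); print(cv2.contourArea(k),k.reshape(-1,2).mean(0),r, [x for x in cv2.minEnclosingCircle((W*1000).astype(np.float32))])
m=((hsv[...,0]>8)&(hsv[...,0]<22)&(hsv[...,1]>90)).astype(np.uint8); m[:,:320]=0
for k in cv2.findContours(m,cv2.RETR_EXTERNAL,cv2.CHAIN_APPROX_NONE)[0]:
    if cv2.contourArea(k)<300: continue
    W=plane(c,k.reshape(-1,2),0.004)[:,:2]; print('hex',cv2.minEnclosingCircle((W*1000).astype(np.float32)),W.mean(0))
# height map above 10 mm
```

```text
vial [0.577 0.252 0.059]
v2 [0.497 0.418 0.057]
v3 [0.385 0.452 0.046]
round [0.453 0.065 0.03 ]
square [0.381 0.316 0.007]
hex [ 0.41  -0.346  0.005]
marker [0.564 0.409 0.01 ]
tape [ 0.634 -0.409 -0.004]
centrif [ 0.479 -0.112  0.199]
rack [0.218 0.329 0.054]
bigbox [0.215 0.538 0.072]
base [0.065 0.007 0.221]
471.0 [164.69072165 215.09793814] ((379.4872131347656, 315.72222900390625), (111.02841186523438, 108.43817901611328), 2.0002739429473877) [(379.40533447265625, 316.0061340332031), 75.6733627319336]
796.5 [233.78021978 195.30769231] ((456.9090881347656, 69.6570816040039), (117.91680908203125, 115.14102172851562), 45.9964485168457) [(455.8011169433594, 70.85930633544922), 60.24509811401367]
880.5 [185.22522523 158.34234234] ((587.6133422851562, 248.59906005859375), (84.17805480957031, 149.59634399414062), 28.021610260009766) [(588.056640625, 247.8948974609375), 83.4853286743164]
hex ((408.7768249511719, -347.96942138671875), 69.59183502197266) [ 0.40827552 -0.3474652 ]
```

View pics/crop1.png

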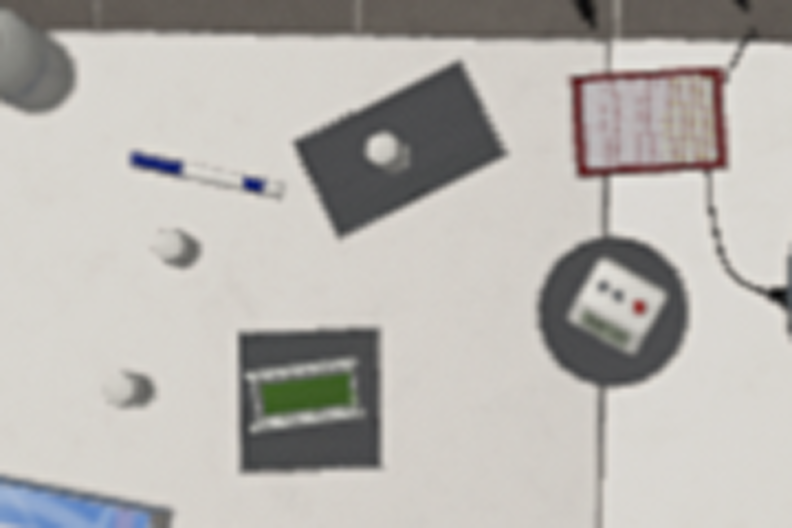

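The crop confirms the choice: the vial with its shadow stands in the long tray at crop (383,150). The timer's display faces lower left in the round tray, and the trough lies across the square tray at a slight tilt. I'll measure the three things from colour masks and work out the first reach.

```bash
cat >> h.py <<'E'
def pose():
    s=bot.read_state(); return s,np.array(s['tool_pos']),R.from_rotvec(s['eef_rot'])
def go(x,y,z,yaw):
    """print shift to TCP target; yaw=jaw (tool y) direction deg mod 180, tool down"""
    s,p,r=pose(); M=r.as_matrix()
    cur=np.degrees(np.arctan2(M[1,1],M[0,1]))
    if yaw is None: yaw=cur
    d=(yaw-cur+90)%180-90
    a=np.radians(cur+d); Y=np.array([np.cos(a),np.sin(a),0]); X=np.array([0,0,-1.]); T=np.c_[X,Y,np.cross(X,Y)]
    rv=np.degrees((R.from_matrix(M.T@T)).as_rotvec()); t=T.T@(np.array([x,y,z])-p)
    print('t %.2f pos %s yaw %.1f q7 %.2f grip %.4f F %s'%(s['clock'],p.round(4),cur,s['qpos'][6],s['grip_width'],np.round(s['contact_force'],1)))
    print('turn w',rv.round(2),' then in turned frame t',t.round(4),'alt q7 note d=%.1f'%d)
E
python3 - <<'E'
from h import *
c=cap('top'); im=c['color'].astype(int); P=cloud(c); Z=np.nan_to_num(P[...,2])
def blob(m,box,z,lab):
    q=np.zeros(m.shape,np.uint8); a,b,d,e=box; q[b:e,a:d]=m[b:e,a:d]
    k=max(cv2.findContours(q,cv2.RETR_EXTERNAL,cv2.CHAIN_APPROX_NONE)[0],key=cv2.contourArea)
    W=(plane(c,k.reshape(-1,2),z)[:,:2]*1000).astype(np.float32); mu=cv2.moments(q,True)
    cen=plane(c,[[mu['m10']/mu['m00'],mu['m01']/mu['m00']]],z)
    print(lab,mu['m00'],cen.round(4),cv2.minAreaRect(W),cv2.minEnclosingCircle(W))
br=im.min(2)
blob(Z>0.04,(170,145,200,172),0.057,'vial')
blob(br>120,(170,145,200,172),0.057,'vial bright')
blob(br>120,(220,180,252,212),0.022,'timer')
g=(im[...,1]-im[...,2]>30)
blob(g,(150,200,182,232),0.006,'trough green')
blob((br>120)|g,(150,200,182,232),0.027,'trough all')
for n,b in {'centr':(270,155,325,215)}.items():
    print(n,np.nanmax(Z[b[1]:b[3],b[0]:b[2]]))
print('left area max', Z[125:245,70:262].max())
go(0.58,0.25,0.3,28)
E
```

```text
vial 46.0 [[0.5787 0.2521 0.057 ]] ((578.6681518554688, 251.80496215820312), (25.15463638305664, 22.40306282043457), 46.65073013305664) ((579.5764770507812, 250.94747924804688), 13.565303802490234)
vial bright 166.0 [[0.5862 0.2507 0.057 ]] ((614.8374633789062, 269.8578186035156), (24.96935272216797, 52.90266036987305), 1.0050909519195557) ((615.2711791992188, 269.86541748046875), 29.067209243774414)
timer 422.0 [[0.4593 0.0555 0.022 ]] ((461.01239013671875, 64.53304290771484), (64.15400695800781, 59.31673812866211), 64.42993927001953) ((459.9797058105469, 66.5410385131836), 39.0599250793457)
trough green 81.0 [[0.3844 0.3203 0.006 ]] ((384.0257263183594, 318.9151611328125), (17.439401626586914, 65.61585998535156), 8.150278091430664) ((389.89349365234375, 319.7511291503906), 32.835689544677734)
trough all 257.0 [[0.3823 0.309  0.027 ]] ((383.6604919433594, 314.74359130859375), (17.18828010559082, 64.67098999023438), 8.150288581848145) ((389.4436950683594, 315.56744384765625), 32.362823486328125)
centr 0.21627960567483773
left area max 0.2142714588738459
t 0.25 pos [0.2216 0.6899 0.2307] yaw 72.2 q7 -0.03 grip 0.0853 F [-0.5 -0.1  0.8]
turn w [4.419e+01 3.000e-02 6.000e-02]  then in turned frame t [-0.0693  0.1099  0.5566] alt q7 note d=-44.2
```

```bash
python3 -m jog '[{"wx":7,"tx":-0.01,"hand":1},{"wx":7,"tx":-0.01},{"wx":7},{"wx":7},{"wx":7}]' 20; python3 -m jog '[{"wx":7},{"wx":2.2},{"tz":0.04,"ty":0.008},{"tz":0.04,"ty":0.008},{"tz":0.04,"ty":0.008}]'; python3 -m jog '[{"tz":0.04,"ty":0.008},{"tz":0.04,"ty":0.008},{"tz":0.04,"ty":0.008},{"tz":0.04,"ty":0.008},{"tz":0.04,"ty":0.008}]'
python3 -m jog '[{"tz":0.04,"ty":0.008},{"tz":0.04,"ty":0.008},{"tz":0.04,"ty":0.008},{"tz":0.04,"ty":0.008},{"tz":0.04,"ty":0.008}]'
python3 - <<'E'
from h import *
go(0.58,0.25,0.2,28); cap('wrist','w1.png')
E
```

```text
t 0.25 pos [0.2216 0.6899 0.2307] yaw 72.2 q7 -0.03 grip 0.0853 F [-0.5 -0.1  0.8]
turn w [4.419e+01 3.000e-02 6.000e-02]  then in turned frame t [0.0307 0.1099 0.5566] alt q7 note d=-44.2$[0]: bad value
$[0]: bad value
$[0]: bad value
$[0]: bad value
```

```bash
python3 -m jog '[{"wx":7,"wy":0,"wz":0,"tx":-0.01,"ty":0,"tz":0,"hand":1},{"wx":7,"wy":0,"wz":0,"tx":-0.01,"ty":0,"tz":0,"hand":1},{"wx":7,"wy":0,"wz":0,"tx":0,"ty":0,"tz":0,"hand":1},{"wx":7,"wy":0,"wz":0,"tx":0,"ty":0,"tz":0,"hand":1},{"wx":7,"wy":0,"wz":0,"tx":0,"ty":0,"tz":0,"hand":1}]' 20
```

```text
clock: 0.72
tool_pos: [0.2217, 0.6904, 0.2516]
eef_rot: [0.724, 1.447, -0.723]
contact_force: [0.2, 1.4, -0.3]
grip_width: 0.0853
```

All keys are needed in every row.

```bash
python3 -m jog '[{"wx":7,"wy":0,"wz":0,"tx":0,"ty":0,"tz":0,"hand":1},{"wx":2.2,"wy":0,"wz":0,"tx":0,"ty":0,"tz":0,"hand":1},{"wx":0,"wy":0,"wz":0,"tx":0,"ty":0.008,"tz":0.04,"hand":1},{"wx":0,"wy":0,"wz":0,"tx":0,"ty":0.008,"tz":0.04,"hand":1},{"wx":0,"wy":0,"wz":0,"tx":0,"ty":0.008,"tz":0.04,"hand":1}]'
python3 -m jog '[{"wx":0,"wy":0,"wz":0,"tx":0,"ty":0.008,"tz":0.04,"hand":1},{"wx":0,"wy":0,"wz":0,"tx":0,"ty":0.008,"tz":0.04,"hand":1},{"wx":0,"wy":0,"wz":0,"tx":0,"ty":0.008,"tz":0.04,"hand":1},{"wx":0,"wy":0,"wz":0,"tx":0,"ty":0.008,"tz":0.04,"hand":1},{"wx":0,"wy":0,"wz":0,"tx":0,"ty":0.008,"tz":0.04,"hand":1}]'
python3 -m jog '[{"wx":0,"wy":0,"wz":0,"tx":0,"ty":0.008,"tz":0.04,"hand":1},{"wx":0,"wy":0,"wz":0,"tx":0,"ty":0.008,"tz":0.04,"hand":1},{"wx":0,"wy":0,"wz":0,"tx":0,"ty":0.008,"tz":0.04,"hand":1},{"wx":0,"wy":0,"wz":0,"tx":0,"ty":0.008,"tz":0.03,"hand":1},{"wx":0,"wy":0,"wz":0,"tx":0,"ty":0,"tz":0,"hand":1}]'
python3 - <<'E'
from h import *
go(0.58,0.25,0.2,28); cap('wrist','w1.png')
E
```

```text
clock: 1.13
tool_pos: [0.2991, 0.5951, 0.251]
eef_rot: [0.84, 1.402, -0.84]
contact_force: [0.9, -0.3, 0.7]
grip_width: 0.0853
clock: 1.55
tool_pos: [0.4293, 0.4361, 0.2515]
eef_rot: [0.842, 1.402, -0.842]
contact_force: [-0.0, 0.7, 0.6]
grip_width: 0.0854
clock: 1.97
tool_pos: [0.5332, 0.3116, 0.2522]
eef_rot: [0.85, 1.391, -0.852]
contact_force: [0.5, -1.1, 1.2]
grip_width: 0.0856
t 1.97 pos [0.5332 0.3116 0.2522] yaw 27.3 q7 0.04 grip 0.0856 F [ 0.5 -1.1  1.2]
turn w [-0.73  0.33 -0.15]  then in turned frame t [0.0522 0.0124 0.0763] alt q7 note d=0.7
```

View pics/w1.png

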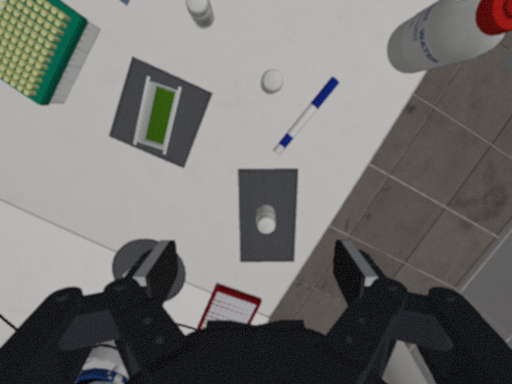

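The wrist view shows the vial at (264,222) in the long tray (268,214), the trough at (160,110) in the square tray, and the round tray at (150,270) partly hidden by a finger. I'll refine the positions from this view.

Run:
```python
from h import *
c=cap('wrist','w2.png'); im=c['color'].astype(int); hsv=cv2.cvtColor(c['color'],cv2.COLOR_BGR2HSV);P=cloud(c);Z=np.nan_to_num(P[...,2])
print(Z[300,60:100:20])
def big(m,seed,box,fill=True):
    q=np.zeros(m.shape,np.uint8); a,b,d,e=box; q[b:e,a:d]=m[b:e,a:d]
    ks=[k for k in cv2.findContours(q,cv2.RETR_EXTERNAL,cv2.CHAIN_APPROX_NONE)[0]]
    return max(ks,key=cv2.contourArea)
def rect(k,z,lab):
    W=(plane(c,k.reshape(-1,2),z)[:,:2]*1000).astype(np.float32); print(lab,cv2.boundingRect(k),[np.round(x,1) for x in cv2.minAreaRect(W)],[np.round(x,1) for x in cv2.minEnclosingCircle(W)])
dark=hsv[...,2]<100
rect(big(dark,0,(225,155,315,270)),0.006,'long')
rect(big(dark,0,(100,45,225,180)),0.006,'square')
br=im.min(2)
rect(big((br>115),0,(245,190,285,245)),0.057,'vialbright')
q=(Z>0.052)&(Z<0.065); k=big(q,0,(245,190,285,245)); rect(k,0.057,'vialtop')
g=(im[...,1]-im[...,2]>40); rect(big(g,0,(130,70,190,160)),0.005,'green')
q=(Z>0.018)&(Z<0.035); rect(big(q,0,(120,60,200,165)),0.027,'trough rim Z')
rect(big((br>115)|g,0,(125,65,195,165)),0.027,'trough all')
go(0.58,0.25,0.2,28)
cv2.imwrite('pics/w2c.png',cv2.resize(c['color'][50:280,100:310],None,fx=2.5,fy=2.5))
```

```text
[0.31909582 0.31747202]
long (239, 173, 59, 91) [array([588.3, 246.7]), array([ 87.2, 151.8]), np.float64(27.5)] [array([588.6, 246.8]), np.float64(87.1)]
square (111, 62, 102, 109) [array([380.5, 313.2]), array([114.4, 113.6]), np.float64(3.0)] [array([380.7, 313.2]), np.float64(79.2)]
vialbright (258, 209, 18, 29) [array([580.3, 259.9]), array([24.5, 39.4]), np.float64(2.9)] [array([578.4, 260.7]), np.float64(20.7)]
vialtop (257, 220, 19, 18) [array([580. , 252.6]), array([24.5, 24.9]), np.float64(2.9)] [array([579.6, 252.5]), np.float64(12.9)]
green (162, 144, 2, 2) [array([397.3, 280.4]), array([2.1, 0. ]), np.float64(-110.7)] [array([397.3, 280.4]), np.float64(1.1)]
trough rim Z (135, 80, 48, 78) [array([384.6, 313.3]), array([45.9, 91.1]), np.float64(9.2)] [array([384.8, 313.6]), np.float64(50.4)]
trough all (134, 80, 49, 78) [array([384.5, 313.2]), array([47. , 91.7]), np.float64(8.9)] [array([384.6, 313.5]), np.float64(50.5)]
t 2.07 pos [0.5283 0.3185 0.2515] yaw 27.7 q7 0.03 grip 0.0856 F [ 0.1  0.2 -0. ]
turn w [-0.25  0.02 -0.02]  then in turned frame t [0.0515 0.0135 0.0847] alt q7 note d=0.3
```

View pics/w2c.png

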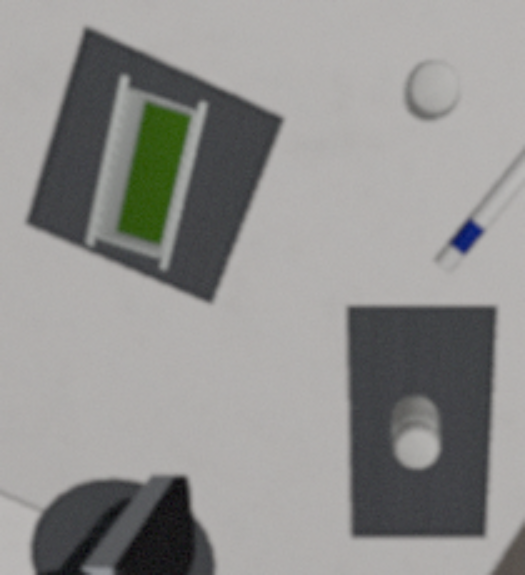

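Both views agree with each other and with the given sizes: vial (0.580,0.2525), long tray (0.588,0.247) at 27.7°, square tray (0.380,0.314) at 2.5°, trough (0.3845,0.313) at 9°. I'm going above the vial.

```bash
python3 -m jog '[{"wx":0,"wy":0,"wz":0,"tx":0.02,"ty":0.007,"tz":0.03,"hand":1},{"wx":0,"wy":0,"wz":0,"tx":0.03,"ty":0.0077,"tz":0.03,"hand":1},{"wx":0,"wy":0,"wz":0,"tx":0.03,"ty":0,"tz":0.0225,"hand":1},{"wx":0,"wy":0,"wz":0,"tx":0.03,"ty":0,"tz":0,"hand":1},{"wx":0,"wy":0,"wz":0,"tx":0,"ty":0,"tz":0,"hand":1}]'
python3 - <<'E'
from h import *
go(0.58,0.2525,0.014,None); cap('wrist','w3.png')
E
```

```text
clock: 2.48
tool_pos: [0.5736, 0.2539, 0.1367]
eef_rot: [0.836, 1.408, -0.851]
contact_force: [-1.0, 0.2, 0.2]
grip_width: 0.0856
t 2.48 pos [0.5736 0.2539 0.1367] yaw 28.0 q7 0.22 grip 0.0856 F [-1.   0.2  0.2]
turn w [-0.   -0.06  0.65]  then in turned frame t [0.1227 0.0049 0.0042] alt q7 note d=0.0
```

View pics/w3.png

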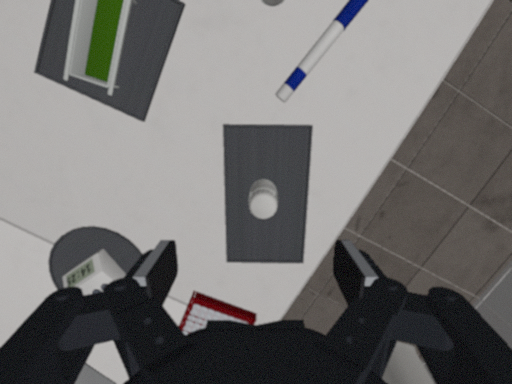

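The vial is at (264,203), ahead of the hand. A small correction, then down.

```bash
python3 -m jog '[{"wx":0,"wy":0,"wz":0,"tx":0.02,"ty":0.004,"tz":0.003,"hand":1},{"wx":0,"wy":0,"wz":0,"tx":0.03,"ty":0,"tz":0,"hand":1},{"wx":0,"wy":0,"wz":0,"tx":0.02,"ty":0,"tz":0,"hand":1},{"wx":0,"wy":0,"wz":0,"tx":0,"ty":0,"tz":0,"hand":1},{"wx":0,"wy":0,"wz":0,"tx":0,"ty":0,"tz":0,"hand":1}]'
python3 - <<'E'
from h import *
go(0.58,0.2525,0.014,None)
E
```

```text
clock: 2.95
tool_pos: [0.5824, 0.257, 0.0732]
eef_rot: [0.841, 1.404, -0.839]
contact_force: [0.6, 0.0, 1.1]
grip_width: 0.0854
t 2.95 pos [0.5824 0.257  0.0732] yaw 28.2 q7 0.25 grip 0.0854 F [0.6 0.  1.1]
turn w [ 0.   -0.08 -0.02]  then in turned frame t [ 0.0592 -0.0043  0.0029] alt q7 note d=0.0
```

```bash
python3 -m jog '[{"wx":0,"wy":0,"wz":0,"tx":0.009,"ty":-0.004,"tz":0.003,"hand":1},{"wx":0,"wy":0,"wz":0,"tx":0.02,"ty":0,"tz":0,"hand":1},{"wx":0,"wy":0,"wz":0,"tx":0.02,"ty":0,"tz":0,"hand":1},{"wx":0,"wy":0,"wz":0,"tx":0.01,"ty":0,"tz":0,"hand":1},{"wx":0,"wy":0,"wz":0,"tx":0,"ty":0,"tz":0,"hand":1}]'
python3 -m jog '[{"wx":0,"wy":0,"wz":0,"tx":0,"ty":0,"tz":0,"hand":0},{"wx":0,"wy":0,"wz":0,"tx":0,"ty":0,"tz":0,"hand":-0.5},{"wx":0,"wy":0,"wz":0,"tx":0,"ty":0,"tz":0,"hand":-1},{"wx":0,"wy":0,"wz":0,"tx":0,"ty":0,"tz":0,"hand":-1},{"wx":0,"wy":0,"wz":0,"tx":0,"ty":0,"tz":0,"hand":-1}]' 25
python3 -m jog '[{"wx":0,"wy":0,"wz":0,"tx":0,"ty":0,"tz":0,"hand":-1},{"wx":0,"wy":0,"wz":0,"tx":0,"ty":0,"tz":0,"hand":-1},{"wx":0,"wy":0,"wz":0,"tx":0,"ty":0,"tz":0,"hand":-1},{"wx":0,"wy":0,"wz":0,"tx":0,"ty":0,"tz":0,"hand":-1},{"wx":0,"wy":0,"wz":0,"tx":0,"ty":0,"tz":0,"hand":-1}]'
python3 - <<'E'
from h import *
go(0.58,0.2525,0.014,None);cap('side','s1.png');cap('wrist','w4.png')
E
```

```text
clock: 3.37
tool_pos: [0.5799, 0.2499, 0.0125]
eef_rot: [0.841, 1.403, -0.843]
contact_force: [-0.2, -0.7, -0.7]
grip_width: 0.0856
clock: 3.78
tool_pos: [0.5816, 0.2501, 0.0142]
eef_rot: [0.843, 1.401, -0.841]
contact_force: [-0.8, 0.3, 6.9]
grip_width: 0.0271
clock: 4.2
tool_pos: [0.5816, 0.2501, 0.0143]
eef_rot: [0.843, 1.401, -0.841]
contact_force: [-0.5, -0.3, 5.8]
grip_width: 0.0268
t 4.20 pos [0.5816 0.2501 0.0143] yaw 28.0 q7 0.28 grip 0.0268 F [-0.5 -0.3  5.8]
turn w [ 0.   -0.   -0.08]  then in turned frame t [ 0.0003 -0.0003 -0.0028] alt q7 note d=0.0
```

View pics/s1.png

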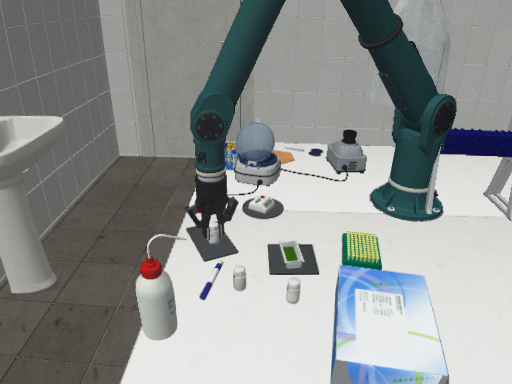

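The vial is gripped (opening 27 mm). Lifting it high to clear the centrifuge, whose lid reaches 0.216 m.

```bash
python3 -m jog '[{"wx":0,"wy":0,"wz":0,"tx":-0.02,"ty":0,"tz":0,"hand":-1},{"wx":0,"wy":0,"wz":0,"tx":-0.04,"ty":0,"tz":0,"hand":-1},{"wx":0,"wy":0,"wz":0,"tx":-0.04,"ty":0,"tz":0,"hand":-1},{"wx":0,"wy":0,"wz":0,"tx":-0.04,"ty":0,"tz":0,"hand":-1},{"wx":0,"wy":0,"wz":0,"tx":-0.04,"ty":0,"tz":0,"hand":-1}]' 25
python3 -m jog '[{"wx":0,"wy":0,"wz":0,"tx":-0.04,"ty":0,"tz":0,"hand":-1},{"wx":0,"wy":0,"wz":0,"tx":-0.04,"ty":0,"tz":0,"hand":-1},{"wx":0,"wy":0,"wz":0,"tx":-0.04,"ty":0,"tz":0,"hand":-1},{"wx":0,"wy":0,"wz":0,"tx":0,"ty":0,"tz":0,"hand":-1},{"wx":0,"wy":0,"wz":0,"tx":0,"ty":0,"tz":0,"hand":-1}]'
python3 - <<'E'
from h import *
go(0.409,-0.348,0.314,None)
E
```

```text
clock: 4.72
tool_pos: [0.5803, 0.2495, 0.1948]
eef_rot: [0.842, 1.402, -0.843]
contact_force: [0.4, 0.4, -0.3]
grip_width: 0.0269
clock: 5.13
tool_pos: [0.5824, 0.2503, 0.3165]
eef_rot: [0.846, 1.398, -0.837]
contact_force: [-0.2, -0.0, -1.1]
grip_width: 0.0269
t 5.13 pos [0.5824 0.2503 0.3165] yaw 28.0 q7 0.16 grip 0.0269 F [-0.2 -0.  -1.1]
turn w [ 0.   -0.01 -0.37]  then in turned frame t [ 0.0025 -0.4339  0.4469] alt q7 note d=0.0
```

```bash
python3 -m jog '[{"wx":0,"wy":0,"wz":0,"tx":0,"ty":-0.02,"tz":0.02,"hand":-1},{"wx":0,"wy":0,"wz":0,"tx":0,"ty":-0.024,"tz":0.025,"hand":-1},{"wx":0,"wy":0,"wz":0,"tx":0,"ty":-0.024,"tz":0.025,"hand":-1},{"wx":0,"wy":0,"wz":0,"tx":0,"ty":-0.024,"tz":0.025,"hand":-1},{"wx":0,"wy":0,"wz":0,"tx":0,"ty":-0.024,"tz":0.025,"hand":-1}]'
python3 -m jog '[{"wx":0,"wy":0,"wz":0,"tx":0,"ty":-0.024,"tz":0.025,"hand":-1},{"wx":0,"wy":0,"wz":0,"tx":0,"ty":-0.024,"tz":0.025,"hand":-1},{"wx":0,"wy":0,"wz":0,"tx":0,"ty":-0.024,"tz":0.025,"hand":-1},{"wx":0,"wy":0,"wz":0,"tx":0,"ty":-0.024,"tz":0.025,"hand":-1},{"wx":0,"wy":0,"wz":0,"tx":0,"ty":-0.024,"tz":0.025,"hand":-1}]'
python3 -m jog '[{"wx":0,"wy":0,"wz":0,"tx":0,"ty":-0.024,"tz":0.025,"hand":-1},{"wx":0,"wy":0,"wz":0,"tx":0,"ty":-0.024,"tz":0.025,"hand":-1},{"wx":0,"wy":0,"wz":0,"tx":0,"ty":-0.024,"tz":0.025,"hand":-1},{"wx":0,"wy":0,"wz":0,"tx":0,"ty":-0.024,"tz":0.025,"hand":-1},{"wx":0,"wy":0,"wz":0,"tx":0,"ty":-0.024,"tz":0.025,"hand":-1}]'
python3 -m jog '[{"wx":0,"wy":0,"wz":0,"tx":0,"ty":-0.024,"tz":0.025,"hand":-1},{"wx":0,"wy":0,"wz":0,"tx":0,"ty":-0.024,"tz":0.025,"hand":-1},{"wx":0,"wy":0,"wz":0,"tx":0,"ty":0,"tz":0,"hand":-1},{"wx":0,"wy":0,"wz":0,"tx":0,"ty":0,"tz":0,"hand":-1},{"wx":0,"wy":0,"wz":0,"tx":0,"ty":0,"tz":0,"hand":-1}]'
python3 - <<'E'
from h import *
go(0.409,-0.348,0.314,None);cap('wrist','w5.png')
E
```

```text
clock: 5.55
tool_pos: [0.5326, 0.0879, 0.3113]
eef_rot: [0.84, 1.405, -0.845]
contact_force: [0.6, -0.4, 0.5]
grip_width: 0.027
clock: 5.97
tool_pos: [0.4853, -0.0784, 0.3116]
eef_rot: [0.841, 1.405, -0.844]
contact_force: [0.2, -1.3, -0.6]
grip_width: 0.0268
clock: 6.38
tool_pos: [0.4382, -0.2446, 0.3116]
eef_rot: [0.842, 1.405, -0.843]
contact_force: [0.9, -0.3, -0.8]
grip_width: 0.027
clock: 6.8
tool_pos: [0.4206, -0.3095, 0.3118]
eef_rot: [0.843, 1.405, -0.843]
contact_force: [0.8, 1.2, -1.1]
grip_width: 0.0265
t 6.80 pos [ 0.4206 -0.3095  0.3118] yaw 28.0 q7 1.24 grip 0.0265 F [ 0.8  1.2 -1.1]
turn w [-0.   -0.18  0.08]  then in turned frame t [-0.0022 -0.0283  0.0286] alt q7 note d=0.0
```

View pics/w5.png

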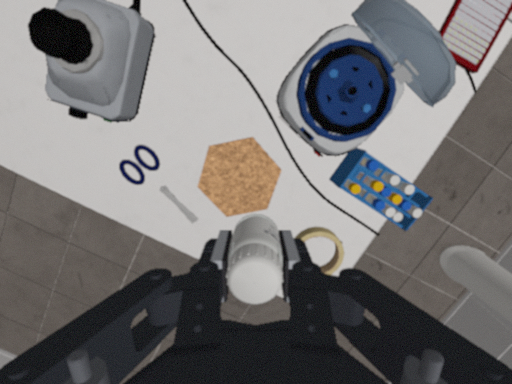

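The held vial is at (255,270), upright between the pads; the hex mat is at (240,176) and clear, with the tape roll at (320,250) well away. Checking the mat position from this view, then moving on.

```bash
python3 -m jog '[{"wx":0,"wy":0,"wz":0,"tx":0,"ty":-0.014,"tz":0.014,"hand":-1},{"wx":0,"wy":0,"wz":0,"tx":0.01,"ty":-0.014,"tz":0.014,"hand":-1},{"wx":0,"wy":0,"wz":0,"tx":0.04,"ty":0,"tz":0,"hand":-1},{"wx":0,"wy":0,"wz":0,"tx":0.04,"ty":0,"tz":0,"hand":-1},{"wx":0,"wy":0,"wz":0,"tx":0.04,"ty":0,"tz":0,"hand":-1}]'
python3 -m jog '[{"wx":0,"wy":0,"wz":0,"tx":0.04,"ty":0,"tz":0,"hand":-1},{"wx":0,"wy":0,"wz":0,"tx":0.03,"ty":0,"tz":0,"hand":-1},{"wx":0,"wy":0,"wz":0,"tx":0.02,"ty":0,"tz":0,"hand":-1},{"wx":0,"wy":0,"wz":0,"tx":0,"ty":0,"tz":0,"hand":-1},{"wx":0,"wy":0,"wz":0,"tx":0,"ty":0,"tz":0,"hand":-1}]'
python3 - <<'E'
from h import *
go(0.409,-0.348,0.0165,None)
c=cap('wrist','w6.png'); hsv=cv2.cvtColor(c['color'],cv2.COLOR_BGR2HSV)
m=((hsv[...,0]>5)&(hsv[...,0]<22)&(hsv[...,1]>90)).astype(np.uint8)
k=max(cv2.findContours(m,cv2.RETR_EXTERNAL,cv2.CHAIN_APPROX_NONE)[0],key=cv2.contourArea)
W=(plane(c,k.reshape(-1,2),0.004)[:,:2]*1000).astype(np.float32); print(cv2.boundingRect(k),cv2.minEnclosingCircle(W),cv2.minAreaRect(W))
E
```

```text
clock: 7.27
tool_pos: [0.411, -0.3469, 0.1821]
eef_rot: [0.84, 1.401, -0.839]
contact_force: [1.4, -0.4, -0.9]
grip_width: 0.0267
clock: 7.68
tool_pos: [0.4099, -0.3466, 0.0924]
eef_rot: [0.842, 1.405, -0.84]
contact_force: [1.0, -0.3, -0.0]
grip_width: 0.0269
t 7.68 pos [ 0.4099 -0.3466  0.0924] yaw 28.1 q7 1.56 grip 0.0269 F [ 1.  -0.3 -0. ]
turn w [-0.   -0.18  0.04]  then in turned frame t [ 0.0759 -0.0015  0.0008] alt q7 note d=0.0
(176, 124, 158, 124) ((409.7188720703125, -351.33935546875), 73.4729232788086) ((404.19580078125, -340.01409912109375), (143.28485107421875, 113.99226379394531), 26.914350509643555)
```

View pics/w6.png

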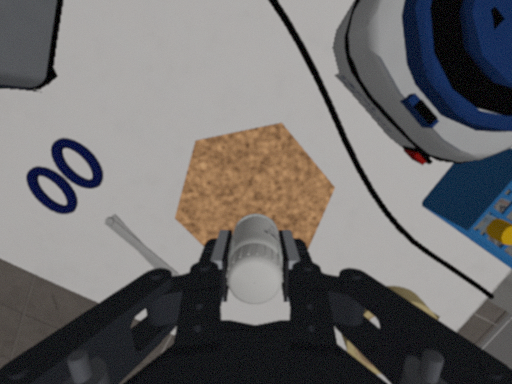

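The mat (255,190) is confirmed by the wrist view at (0.410,-0.351). Tape distance is about 0.2 m. Lowering and releasing.

```bash
python3 -m jog '[{"wx":0,"wy":0,"wz":0,"tx":0.03,"ty":0,"tz":0,"hand":-1},{"wx":0,"wy":0,"wz":0,"tx":0.03,"ty":0,"tz":0,"hand":-1},{"wx":0,"wy":0,"wz":0,"tx":0.012,"ty":0,"tz":0,"hand":-1},{"wx":0,"wy":0,"wz":0,"tx":0,"ty":0,"tz":0,"hand":-1},{"wx":0,"wy":0,"wz":0,"tx":0,"ty":0,"tz":0,"hand":-1}]'
python3 - <<'E'
from h import *
go(0.409,-0.348,0.016,None)
E
```

```text
clock: 8.15
tool_pos: [0.4103, -0.3488, 0.0223]
eef_rot: [0.842, 1.4, -0.842]
contact_force: [0.2, -0.4, -0.1]
grip_width: 0.0269
t 8.15 pos [ 0.4103 -0.3488  0.0223] yaw 28.0 q7 1.62 grip 0.0269 F [ 0.2 -0.4 -0.1]
turn w [-0.    0.05 -0.03]  then in turned frame t [ 0.0063 -0.0008 -0.0013] alt q7 note d=0.0
```

```bash
python3 -m jog '[{"wx":0,"wy":0,"wz":0,"tx":0.003,"ty":0,"tz":0,"hand":-1},{"wx":0,"wy":0,"wz":0,"tx":0.003,"ty":0,"tz":0,"hand":-1},{"wx":0,"wy":0,"wz":0,"tx":0,"ty":0,"tz":0,"hand":-1},{"wx":0,"wy":0,"wz":0,"tx":0,"ty":0,"tz":0,"hand":-1},{"wx":0,"wy":0,"wz":0,"tx":0,"ty":0,"tz":0,"hand":-1}]'
python3 -m jog '[{"wx":0,"wy":0,"wz":0,"tx":0,"ty":0,"tz":0,"hand":-0.3},{"wx":0,"wy":0,"wz":0,"tx":0,"ty":0,"tz":0,"hand":0},{"wx":0,"wy":0,"wz":0,"tx":0,"ty":0,"tz":0,"hand":0.4},{"wx":0,"wy":0,"wz":0,"tx":0,"ty":0,"tz":0,"hand":0.8},{"wx":0,"wy":0,"wz":0,"tx":0,"ty":0,"tz":0,"hand":1}]'
python3 - <<'E'
from h import *
go(0.409,-0.348,0.25,9)
E
```

```text
clock: 8.57
tool_pos: [0.41, -0.3487, 0.0158]
eef_rot: [0.842, 1.401, -0.842]
contact_force: [-0.6, -0.9, 0.6]
grip_width: 0.0269
clock: 8.98
tool_pos: [0.4097, -0.3485, 0.0153]
eef_rot: [0.842, 1.402, -0.842]
contact_force: [0.3, -0.7, 0.3]
grip_width: 0.0767
t 8.98 pos [ 0.4097 -0.3485  0.0153] yaw 28.0 q7 1.63 grip 0.0767 F [ 0.3 -0.7  0.3]
turn w [18.99 -0.    0.  ]  then in turned frame t [-0.2347 -0.0006 -0.0006] alt q7 note d=-19.0
```

```bash
python3 -m jog '[{"wx":0,"wy":0,"wz":0,"tx":-0.03,"ty":0,"tz":0,"hand":1},{"wx":0,"wy":0,"wz":0,"tx":-0.04,"ty":0,"tz":0,"hand":1},{"wx":0,"wy":0,"wz":0,"tx":-0.04,"ty":0,"tz":0,"hand":1},{"wx":7,"wy":0,"wz":0,"tx":-0.04,"ty":0,"tz":0,"hand":1},{"wx":7,"wy":0,"wz":0,"tx":-0.04,"ty":0,"tz":0,"hand":1}]'
python3 -m jog '[{"wx":5,"wy":0,"wz":0,"tx":-0.04,"ty":0,"tz":0,"hand":1},{"wx":0,"wy":0,"wz":0,"tx":-0.04,"ty":0,"tz":0,"hand":1},{"wx":0,"wy":0,"wz":0,"tx":-0.03,"ty":0,"tz":0,"hand":1},{"wx":0,"wy":0,"wz":0,"tx":0,"ty":0,"tz":0,"hand":1},{"wx":0,"wy":0,"wz":0,"tx":0,"ty":0,"tz":0,"hand":1}]'
python3 - <<'E'
from h import *
go(0.5,0,0.3,9)
cap('wrist','w7.png')
E
```

```text
clock: 9.4
tool_pos: [0.4091, -0.3481, 0.207]
eef_rot: [1.033, 1.313, -1.032]
contact_force: [1.3, -0.7, -0.5]
grip_width: 0.0854
clock: 9.82
tool_pos: [0.4105, -0.349, 0.3171]
eef_rot: [1.093, 1.275, -1.091]
contact_force: [-0.5, 1.2, -0.7]
grip_width: 0.0857
t 9.82 pos [ 0.4105 -0.349   0.3171] yaw 9.0 q7 1.07 grip 0.0857 F [-0.5  1.2 -0.7]
turn w [ 0.02  0.12 -0.22]  then in turned frame t [ 0.0171  0.143  -0.3307] alt q7 note d=-0.0
```

View pics/w7.png

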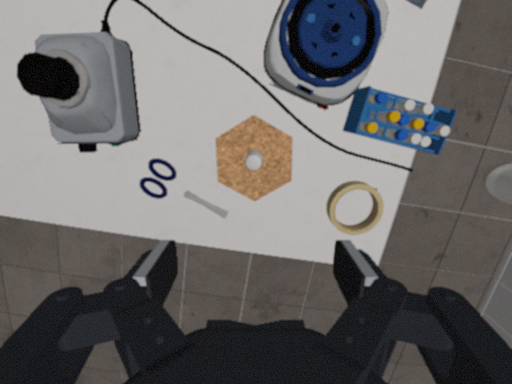

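The vial stands upright on the mat at (254,160). Now to the trough, by way of (0.5,0).

```bash
python3 -m jog '[{"wx":0,"wy":0,"wz":0,"tx":0,"ty":0.014,"tz":-0.033,"hand":1},{"wx":0,"wy":0,"wz":0,"tx":0,"ty":0.014,"tz":-0.033,"hand":1},{"wx":0,"wy":0,"wz":0,"tx":0,"ty":0.014,"tz":-0.033,"hand":1},{"wx":0,"wy":0,"wz":0,"tx":0,"ty":0.014,"tz":-0.033,"hand":1},{"wx":0,"wy":0,"wz":0,"tx":0,"ty":0.014,"tz":-0.033,"hand":1}]'
python3 -m jog '[{"wx":0,"wy":0,"wz":0,"tx":0,"ty":0.014,"tz":-0.033,"hand":1},{"wx":0,"wy":0,"wz":0,"tx":0,"ty":0.014,"tz":-0.033,"hand":1},{"wx":0,"wy":0,"wz":0,"tx":0,"ty":0.014,"tz":-0.033,"hand":1},{"wx":0,"wy":0,"wz":0,"tx":0,"ty":0.014,"tz":-0.033,"hand":1},{"wx":0,"wy":0,"wz":0,"tx":0,"ty":0.014,"tz":-0.033,"hand":1}]'
python3 - <<'E'
from h import *
go(0.3845,0.313,0.2,9)
E
python3 -m jog '[{"wx":0,"wy":0,"wz":0,"tx":0,"ty":-0.005,"tz":-0.033,"hand":1},{"wx":0,"wy":0,"wz":0,"tx":0,"ty":-0.005,"tz":-0.033,"hand":1},{"wx":0,"wy":0,"wz":0,"tx":0,"ty":-0.005,"tz":-0.033,"hand":1},{"wx":0,"wy":0,"wz":0,"tx":0,"ty":-0.005,"tz":-0.033,"hand":1},{"wx":0,"wy":0,"wz":0,"tx":0.02,"ty":-0.006,"tz":-0.033,"hand":1}]'
python3 -m jog '[{"wx":0,"wy":0,"wz":0,"tx":0.02,"ty":-0.01,"tz":-0.033,"hand":1},{"wx":0,"wy":0,"wz":0,"tx":0.02,"ty":-0.01,"tz":-0.033,"hand":1},{"wx":0,"wy":0,"wz":0,"tx":0.02,"ty":-0.01,"tz":-0.033,"hand":1},{"wx":0,"wy":0,"wz":0,"tx":0.02,"ty":-0.01,"tz":-0.033,"hand":1},{"wx":0,"wy":0,"wz":0,"tx":0,"ty":0,"tz":0,"hand":1}]'
python3 - <<'E'
from h import *
go(0.3845,0.313,0.2,9);cap('wrist','w8.png')
E
```

```text
clock: 10.28
tool_pos: [0.4517, -0.1724, 0.3133]
eef_rot: [1.092, 1.283, -1.096]
contact_force: [0.8, 0.7, -0.9]
grip_width: 0.0853
clock: 10.7
tool_pos: [0.4949, 0.0012, 0.3133]
eef_rot: [1.091, 1.282, -1.096]
contact_force: [0.6, -0.5, 0.5]
grip_width: 0.0857
t 10.70 pos [0.4949 0.0012 0.3133] yaw 9.0 q7 0.26 grip 0.0857 F [ 0.6 -0.5  0.5]
turn w [-0.   -0.01  0.24]  then in turned frame t [ 0.1133 -0.0603 -0.3252] alt q7 note d=0.0
clock: 11.12
tool_pos: [0.4456, 0.1601, 0.296]
eef_rot: [1.095, 1.278, -1.09]
contact_force: [0.6, 1.5, 0.3]
grip_width: 0.0856
clock: 11.53
tool_pos: [0.378, 0.2868, 0.2101]
eef_rot: [1.077, 1.288, -1.093]
contact_force: [-0.3, -0.5, -1.0]
grip_width: 0.0854
t 11.53 pos [0.378  0.2868 0.2101] yaw 9.6 q7 -0.32 grip 0.0854 F [-0.3 -0.5 -1. ]
turn w [0.62 0.19 0.57]  then in turned frame t [ 0.0101  0.0106 -0.0249] alt q7 note d=-0.6
```

View pics/w8.png

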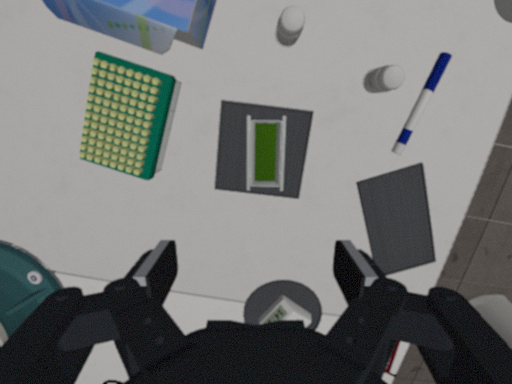

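The trough is at (265,152) in the square tray, aligned with the hand. I'll remeasure it and the trays.

```bash
cat >> h.py <<'E'
def big(m,box):
    q=np.zeros(m.shape,np.uint8); a,b,d,e=box; q[b:e,a:d]=m[b:e,a:d]
    return max(cv2.findContours(q,cv2.RETR_EXTERNAL,cv2.CHAIN_APPROX_NONE)[0],key=cv2.contourArea)
def rect(c,k,z,lab):
    W=(plane(c,k.reshape(-1,2),z)[:,:2]*1000).astype(np.float32); print(lab,cv2.boundingRect(k),[np.round(x,1) for x in cv2.minAreaRect(W)],[np.round(x,1) for x in cv2.minEnclosingCircle(W)])
E
python3 - <<'E'
from h import *
c=cap('wrist','w9.png'); im=c['color'].astype(int); hsv=cv2.cvtColor(c['color'],cv2.COLOR_BGR2HSV);Z=np.nan_to_num(cloud(c)[...,2])
rect(c,big((Z>0.018)&(Z<0.035),(235,100,300,205)),0.027,'trough')
rect(c,big(hsv[...,2]<100,(205,90,320,210)),0.006,'square')
rect(c,big(hsv[...,2]<100,(345,155,440,285)),0.006,'long')
go(0.3845,0.313,0.05,9)
E
```

```text
trough (244, 112, 40, 76) [array([383.5, 313.4]), array([45.9, 91.4]), np.float64(8.9)] [array([383.4, 313.4]), np.float64(50.6)]
square (214, 98, 97, 97) [array([379.8, 313.3]), array([113.9, 113.9]), np.float64(3.0)] [array([380. , 313.8]), np.float64(79.3)]
long (345, 160, 89, 125) [array([584. , 233.1]), array([132.2, 192. ]), np.float64(15.5)] [array([572.6, 232.1]), np.float64(103.7)]
t 11.63 pos [0.3823 0.2823 0.2128] yaw 9.2 q7 -0.32 grip 0.0853 F [-0.7 -0.6  0.6]
turn w [0.22 0.22 0.29]  then in turned frame t [ 0.1628  0.007  -0.03  ] alt q7 note d=-0.2
```

```bash
python3 -m jog '[{"wx":0,"wy":0,"wz":0,"tx":0.02,"ty":0.003,"tz":-0.015,"hand":1},{"wx":0,"wy":0,"wz":0,"tx":0.03,"ty":0.003,"tz":-0.015,"hand":1},{"wx":0,"wy":0,"wz":0,"tx":0.04,"ty":0,"tz":0,"hand":1},{"wx":0,"wy":0,"wz":0,"tx":0.03,"ty":0,"tz":0,"hand":1},{"wx":0,"wy":0,"wz":0,"tx":0.02,"ty":0,"tz":0,"hand":1}]'
python3 -m jog '[{"wx":0,"wy":0,"wz":0,"tx":0,"ty":0,"tz":0,"hand":1},{"wx":0,"wy":0,"wz":0,"tx":0,"ty":0,"tz":0,"hand":1}]'
python3 - <<'E'
from h import *
go(0.384,0.3134,0.007,9)
E
```

```text
clock: 12.05
tool_pos: [0.3857, 0.3104, 0.0727]
eef_rot: [1.091, 1.278, -1.098]
contact_force: [-1.2, 0.2, -0.7]
grip_width: 0.0853
clock: 12.22
tool_pos: [0.3863, 0.3108, 0.0747]
eef_rot: [1.092, 1.278, -1.097]
contact_force: [0.4, -0.6, 0.4]
grip_width: 0.0851
t 12.22 pos [0.3863 0.3108 0.0747] yaw 8.8 q7 -0.21 grip 0.0851 F [ 0.4 -0.6  0.4]
turn w [-0.17  0.13  0.12]  then in turned frame t [ 0.0677 -0.0019 -0.0029] alt q7 note d=0.2
```

```bash
python3 -m jog '[{"wx":0,"wy":0,"wz":0,"tx":0.02,"ty":-0.002,"tz":-0.003,"hand":1},{"wx":0,"wy":0,"wz":0,"tx":0.02,"ty":0,"tz":0,"hand":1},{"wx":0,"wy":0,"wz":0,"tx":0.02,"ty":0,"tz":0,"hand":1},{"wx":0,"wy":0,"wz":0,"tx":0.005,"ty":0,"tz":0,"hand":1},{"wx":0,"wy":0,"wz":0,"tx":0,"ty":0,"tz":0,"hand":1}]'
python3 -m jog '[{"wx":0,"wy":0,"wz":0,"tx":0,"ty":0,"tz":0,"hand":0.5},{"wx":0,"wy":0,"wz":0,"tx":0,"ty":0,"tz":0,"hand":0},{"wx":0,"wy":0,"wz":0,"tx":0,"ty":0,"tz":0,"hand":-0.3},{"wx":0,"wy":0,"wz":0,"tx":0,"ty":0,"tz":0,"hand":-0.6},{"wx":0,"wy":0,"wz":0,"tx":0,"ty":0,"tz":0,"hand":-1}]' 25
python3 -m jog '[{"wx":0,"wy":0,"wz":0,"tx":0,"ty":0,"tz":0,"hand":-1},{"wx":0,"wy":0,"wz":0,"tx":0,"ty":0,"tz":0,"hand":-1},{"wx":0,"wy":0,"wz":0,"tx":0,"ty":0,"tz":0,"hand":-1}]'
python3 - <<'E'
from h import *
go(0.384,0.3134,0.007,9)
cap('side','s2.png');cap('wrist','w10.png')
E
```

```text
clock: 12.63
tool_pos: [0.3843, 0.3151, 0.0108]
eef_rot: [1.094, 1.279, -1.094]
contact_force: [0.0, 0.3, 0.8]
grip_width: 0.0854
clock: 13.05
tool_pos: [0.384, 0.316, 0.0115]
eef_rot: [1.094, 1.279, -1.091]
contact_force: [-0.6, 0.8, 8.0]
grip_width: 0.0366
clock: 13.3
tool_pos: [0.384, 0.316, 0.0115]
eef_rot: [1.094, 1.279, -1.091]
contact_force: [0.1, -0.2, 8.3]
grip_width: 0.0369
t 13.30 pos [0.384  0.316  0.0115] yaw 9.0 q7 -0.17 grip 0.0369 F [ 0.1 -0.2  8.3]
turn w [-0.01 -0.06 -0.07]  then in turned frame t [ 0.0045 -0.0004  0.0026] alt q7 note d=0.0
```

View pics/w10.png

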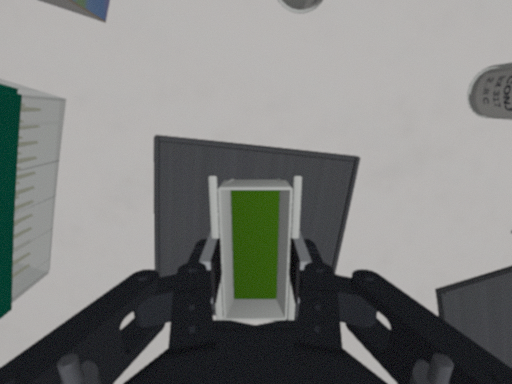

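The trough is held across its body (37 mm). Lift, turn by 19°, and go to the long tray.

```bash
python3 -m jog '[{"wx":0,"wy":0,"wz":0,"tx":-0.02,"ty":0,"tz":0,"hand":-1},{"wx":0,"wy":0,"wz":0,"tx":-0.04,"ty":0,"tz":0,"hand":-1},{"wx":0,"wy":0,"wz":0,"tx":-0.04,"ty":0,"tz":0,"hand":-1},{"wx":-6,"wy":0,"wz":0,"tx":-0.03,"ty":0,"tz":0,"hand":-1},{"wx":-6,"wy":0,"wz":0,"tx":0,"ty":0,"tz":0,"hand":-1}]'
python3 -m jog '[{"wx":-6,"wy":0,"wz":0,"tx":0,"ty":0,"tz":0,"hand":-1},{"wx":-0.8,"wy":0,"wz":0,"tx":0,"ty":0,"tz":0,"hand":-1},{"wx":0,"wy":0,"wz":0,"tx":0,"ty":0,"tz":0,"hand":-1},{"wx":0,"wy":0,"wz":0,"tx":0,"ty":0,"tz":0,"hand":-1}]'
python3 - <<'E'
from h import *
go(0.5868,0.2493,0.14,27.7)
E
```

```text
clock: 13.82
tool_pos: [0.3864, 0.3177, 0.1457]
eef_rot: [0.939, 1.359, -0.923]
contact_force: [0.5, 0.1, -1.1]
grip_width: 0.0366
clock: 14.15
tool_pos: [0.3833, 0.3152, 0.1401]
eef_rot: [0.846, 1.4, -0.847]
contact_force: [0.4, 0.6, -0.5]
grip_width: 0.0364
t 14.15 pos [0.3833 0.3152 0.1401] yaw 27.7 q7 -0.03 grip 0.0364 F [ 0.4  0.6 -0.5]
turn w [-0.04  0.01  0.05]  then in turned frame t [1.000e-04 1.495e-01 1.530e-01] alt q7 note d=0.0
```

```bash
python3 -m jog '[{"wx":0,"wy":0,"wz":0,"tx":0,"ty":0.015,"tz":0.015,"hand":-1},{"wx":0,"wy":0,"wz":0,"tx":0,"ty":0.025,"tz":0.026,"hand":-1},{"wx":0,"wy":0,"wz":0,"tx":0,"ty":0.025,"tz":0.026,"hand":-1},{"wx":0,"wy":0,"wz":0,"tx":0,"ty":0.025,"tz":0.026,"hand":-1},{"wx":0,"wy":0,"wz":0,"tx":0,"ty":0.025,"tz":0.026,"hand":-1}]'
python3 -m jog '[{"wx":0,"wy":0,"wz":0,"tx":0,"ty":0.02,"tz":0.02,"hand":-1},{"wx":0,"wy":0,"wz":0,"tx":0.02,"ty":0.014,"tz":0.014,"hand":-1},{"wx":0,"wy":0,"wz":0,"tx":0.03,"ty":0,"tz":0,"hand":-1},{"wx":0,"wy":0,"wz":0,"tx":0.03,"ty":0,"tz":0,"hand":-1},{"wx":0,"wy":0,"wz":0,"tx":0,"ty":0,"tz":0,"hand":-1}]'
python3 -m jog '[{"wx":0,"wy":0,"wz":0,"tx":0,"ty":0,"tz":0,"hand":-1},{"wx":0,"wy":0,"wz":0,"tx":0,"ty":0,"tz":0,"hand":-1}]'
python3 - <<'E'
from h import *
go(0.5868,0.2493,0.0125,27.7)
cap('wrist','w11.png')
E
```

```text
clock: 14.57
tool_pos: [0.5418, 0.2631, 0.1395]
eef_rot: [0.845, 1.401, -0.847]
contact_force: [-0.3, 0.3, -0.7]
grip_width: 0.0367
clock: 14.98
tool_pos: [0.5825, 0.2476, 0.0542]
eef_rot: [0.839, 1.407, -0.856]
contact_force: [-1.3, 0.4, -1.3]
grip_width: 0.0369
clock: 15.15
tool_pos: [0.587, 0.2499, 0.0609]
eef_rot: [0.845, 1.4, -0.845]
contact_force: [-0.0, 0.0, 0.3]
grip_width: 0.0366
t 15.15 pos [0.587  0.2499 0.0609] yaw 27.8 q7 0.27 grip 0.0366 F [-0.   0.   0.3]
turn w [ 0.07  0.02 -0.02]  then in turned frame t [ 0.0484 -0.0005  0.0004] alt q7 note d=-0.1
```

View pics/w11.png

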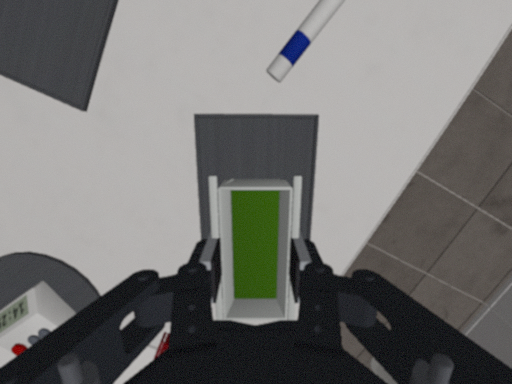

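The trough is parallel to the tray. The bottom is still about 48 mm up. Lower and release.

```bash
python3 -m jog '[{"wx":0,"wy":0,"wz":0,"tx":0.02,"ty":0,"tz":0,"hand":-1},{"wx":0,"wy":0,"wz":0,"tx":0.02,"ty":0,"tz":0,"hand":-1},{"wx":0,"wy":0,"wz":0,"tx":0.005,"ty":0,"tz":0,"hand":-1},{"wx":0,"wy":0,"wz":0,"tx":0.002,"ty":0,"tz":0,"hand":-1},{"wx":0,"wy":0,"wz":0,"tx":0,"ty":0,"tz":0,"hand":-1}]'
python3 -m jog '[{"wx":0,"wy":0,"wz":0,"tx":0.001,"ty":0,"tz":0,"hand":-1},{"wx":0,"wy":0,"wz":0,"tx":0,"ty":0,"tz":0,"hand":-1},{"wx":0,"wy":0,"wz":0,"tx":0,"ty":0,"tz":0,"hand":-1}]'
python3 - <<'E'
from h import *
go(0.5868,0.2493,0.0125,27.7)
E
```

```text
clock: 15.62
tool_pos: [0.5873, 0.2501, 0.0144]
eef_rot: [0.846, 1.4, -0.844]
contact_force: [-0.8, 0.9, -0.7]
grip_width: 0.0366
clock: 15.87
tool_pos: [0.5874, 0.25, 0.0133]
eef_rot: [0.846, 1.399, -0.844]
contact_force: [-0.3, -0.3, -0.5]
grip_width: 0.0367
t 15.87 pos [0.5874 0.25   0.0133] yaw 27.8 q7 0.29 grip 0.0367 F [-0.3 -0.3 -0.5]
turn w [ 0.09  0.01 -0.09]  then in turned frame t [ 0.0008 -0.0008  0.0003] alt q7 note d=-0.1
```

```bash
python3 -m jog '[{"wx":0,"wy":0,"wz":0,"tx":0.0015,"ty":0,"tz":0,"hand":-1},{"wx":0,"wy":0,"wz":0,"tx":0,"ty":0,"tz":0,"hand":-1},{"wx":0,"wy":0,"wz":0,"tx":0,"ty":0,"tz":0,"hand":0},{"wx":0,"wy":0,"wz":0,"tx":0,"ty":0,"tz":0,"hand":0.3},{"wx":0,"wy":0,"wz":0,"tx":0,"ty":0,"tz":0,"hand":0.7}]'
python3 -m jog '[{"wx":0,"wy":0,"wz":0,"tx":0,"ty":0,"tz":0,"hand":0.7},{"wx":0,"wy":0,"wz":0,"tx":-0.01,"ty":0,"tz":0,"hand":0.7},{"wx":0,"wy":0,"wz":0,"tx":-0.03,"ty":0,"tz":0,"hand":1},{"wx":0,"wy":0,"wz":0,"tx":-0.04,"ty":0,"tz":0,"hand":1},{"wx":0,"wy":0,"wz":0,"tx":-0.04,"ty":0,"tz":0,"hand":1}]'
python3 -m jog '[{"wx":-7,"wy":0,"wz":0,"tx":-0.04,"ty":0,"tz":0,"hand":1},{"wx":-7,"wy":0,"wz":0,"tx":-0.03,"ty":0,"tz":0,"hand":1},{"wx":-7,"wy":0,"wz":0,"tx":0,"ty":0,"tz":0,"hand":1},{"wx":-7,"wy":0,"wz":0,"tx":0,"ty":0,"tz":0,"hand":1},{"wx":-7,"wy":0,"wz":0,"tx":0,"ty":0,"tz":0,"hand":1}]'
python3 -m jog '[{"wx":0,"wy":0,"wz":0,"tx":0,"ty":0,"tz":0,"hand":1},{"wx":0,"wy":0,"wz":0,"tx":0,"ty":0,"tz":0,"hand":1}]'
python3 - <<'E'
from h import *
go(0.4555,0.066,0.2,63);cap('wrist','w12.png')
E
```

```text
clock: 16.28
tool_pos: [0.5867, 0.2496, 0.0107]
eef_rot: [0.845, 1.401, -0.845]
contact_force: [0.4, 0.0, -0.6]
grip_width: 0.0657
clock: 16.7
tool_pos: [0.5858, 0.2492, 0.1317]
eef_rot: [0.843, 1.402, -0.847]
contact_force: [2.4, 1.0, 0.6]
grip_width: 0.0853
clock: 17.12
tool_pos: [0.587, 0.2497, 0.2028]
eef_rot: [0.369, 1.537, -0.366]
contact_force: [0.1, -0.1, -0.5]
grip_width: 0.0853
clock: 17.28
tool_pos: [0.5867, 0.2494, 0.2013]
eef_rot: [0.375, 1.538, -0.375]
contact_force: [0.3, 0.3, -0.2]
grip_width: 0.0854
t 17.28 pos [0.5867 0.2494 0.2013] yaw 62.6 q7 0.70 grip 0.0854 F [ 0.3  0.3 -0.2]
turn w [-0.41 -0.   -0.02]  then in turned frame t [ 0.0013 -0.2229 -0.0336] alt q7 note d=0.4
```

View pics/w12.png

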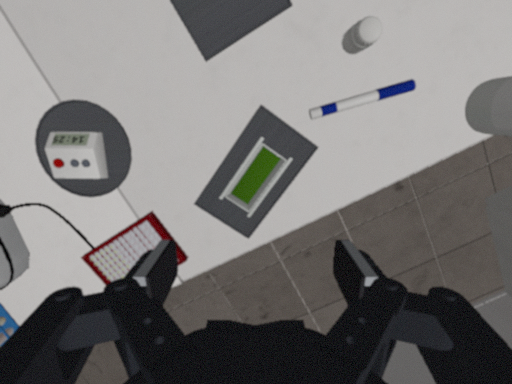

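The trough sits in the long tray at (257,178), aligned; the timer is at (75,155) in the round tray. Measuring all of these.

Run:
```python
from h import *
c=cap('wrist'); im=c['color'].astype(int); hsv=cv2.cvtColor(c['color'],cv2.COLOR_BGR2HSV);P=cloud(c);Z=np.nan_to_num(P[...,2])
rect(c,big((Z>0.018)&(Z<0.035),(205,120,310,230)),0.027,'trough')
rect(c,big(hsv[...,2]<100,(190,95,325,245)),0.006,'long')
rect(c,big(hsv[...,2]<100,(30,90,140,205)),0.006,'round')
br=im.min(2)
k=big((br>90)|((Z>0.015)&(Z<0.04)),(42,125,112,185));rect(c,k,0.015,'timer')
k=big((Z>0.009)&(Z<0.04),(42,125,112,185));
W=P[(Z>0.009)&(Z<0.04)&(np.add.outer(np.arange(384),np.zeros(512))>120)&(np.add.outer(np.arange(384),np.zeros(512))<190)&(np.add.outer(np.zeros(384),np.arange(512))<112)&(np.add.outer(np.zeros(384),np.arange(512))>42)]
print(len(W),[np.round(x,1) for x in cv2.minAreaRect((W[:,:2]*1000).astype(np.float32))],W[:,2].max(),W[:,2].min())
cv2.imwrite('pics/w13.png',cv2.resize(c['color'][90:210,20:150],None,fx=5,fy=5))
```

```text
trough (219, 137, 73, 81) [array([587.6, 247. ]), array([45.9, 91.7]), np.float64(27.8)] [array([588. , 247.1]), np.float64(50.7)]
long (195, 106, 122, 132) [array([588.8, 245.6]), array([ 87.5, 153.1]), np.float64(27.4)] [array([588.9, 245.8]), np.float64(87.1)]
round (36, 100, 95, 97) [array([457.2,  66.6]), array([123.7, 122.4]), np.float64(69.6)] [array([457.4,  66.6]), np.float64(62.3)]
timer (44, 131, 65, 49) [array([459.8,  59.1]), array([79. , 60.7]), np.float64(61.8)] [array([460.9,  61.2]), np.float64(46.2)]
2527 [array([460.5,  62.5]), array([64.4, 57.3]), np.float64(60.6)] 0.03265656412761969 0.009000614798072737
```

View pics/w13.png

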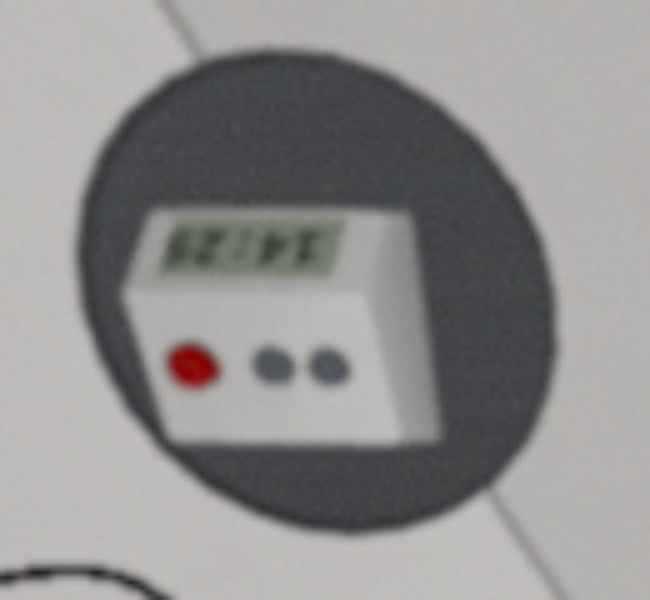

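The trough is placed within 2 mm and 0.4°. The crop shows the timer in the round tray with its display toward the robot. I'm moving above the timer for a squarer look.

```bash
python3 -m jog '[{"wx":0,"wy":0,"wz":0,"tx":0,"ty":-0.02,"tz":-0.003,"hand":1},{"wx":0,"wy":0,"wz":0,"tx":0,"ty":-0.035,"tz":-0.004,"hand":1},{"wx":0,"wy":0,"wz":0,"tx":0,"ty":-0.035,"tz":-0.004,"hand":1},{"wx":0,"wy":0,"wz":0,"tx":0,"ty":-0.035,"tz":-0.004,"hand":1},{"wx":0,"wy":0,"wz":0,"tx":0,"ty":-0.035,"tz":-0.004,"hand":1}]'
python3 -m jog '[{"wx":0,"wy":0,"wz":0,"tx":0,"ty":-0.035,"tz":-0.004,"hand":1},{"wx":0,"wy":0,"wz":0,"tx":0,"ty":-0.029,"tz":-0.004,"hand":1},{"wx":0,"wy":0,"wz":0,"tx":0,"ty":0,"tz":0,"hand":1},{"wx":0,"wy":0,"wz":0,"tx":0,"ty":0,"tz":0,"hand":1},{"wx":0,"wy":0,"wz":0,"tx":0,"ty":0,"tz":0,"hand":1}]'
python3 - <<'E'
from h import *
c=cap('wrist','w14.png'); im=c['color'].astype(int); hsv=cv2.cvtColor(c['color'],cv2.COLOR_BGR2HSV);P=cloud(c);Z=np.nan_to_num(P[...,2])
rect(c,big(hsv[...,2]<100,(180,60,340,239)),0.006,'round')
q=(Z>0.008)&(Z<0.04); k=big(q,(195,60,325,239)); m=np.zeros(q.shape,np.uint8); cv2.drawContours(m,[k],-1,1,-1); W=P[(m>0)&q]
print(cv2.boundingRect(k),len(W),[np.round(x,1) for x in cv2.minAreaRect((W[:,:2]*1000).astype(np.float32))])
T=W[W[:,2]>0.022]; print('top',[np.round(x,1) for x in cv2.minAreaRect((T[:,:2]*1000).astype(np.float32))])
go(0.460,0.063,0.2,62)
E
```

```text
clock: 17.8
tool_pos: [0.4956, 0.1149, 0.2007]
eef_rot: [0.373, 1.538, -0.374]
contact_force: [0.6, -0.2, 0.7]
grip_width: 0.0856
clock: 18.22
tool_pos: [0.4612, 0.0634, 0.2011]
eef_rot: [0.374, 1.537, -0.372]
contact_force: [0.6, 0.1, -0.1]
grip_width: 0.0857
round (208, 120, 96, 95) [array([456.9,  65.7]), array([122.6, 122.7]), np.float64(62.7)] [array([456.7,  67. ]), np.float64(63.2)]
(228, 151, 52, 47) 2309 [array([459.7,  61.5]), array([62. , 56.3]), np.float64(61.5)]
top [array([462. ,  60.4]), array([61.9, 50.6]), np.float64(62.6)]
t 18.27 pos [0.4616 0.064  0.2011] yaw 62.8 q7 0.94 grip 0.0853 F [0.5 0.6 0.2]
turn w [ 0.83  0.07 -0.08]  then in turned frame t [ 0.0011 -0.0016 -0.0009] alt q7 note d=-0.8
```

View pics/w14.png

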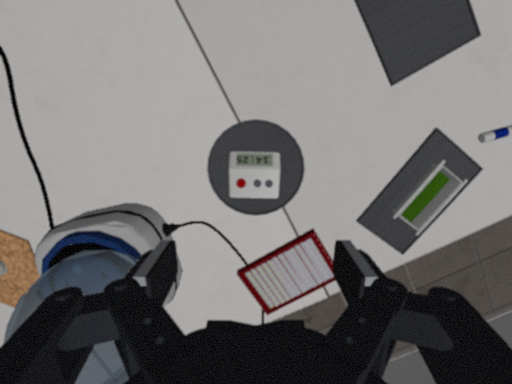

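Run:
```python
from h import *
c=cap('top'); P=cloud(c).reshape(-1,3); P=P[~np.isnan(P).any(1)]
# tool still in view: report points by y band right of the timer
for y0 in np.arange(-0.14,0.03,0.02):
    q=P[(abs(P[:,1]-y0)<0.01)&(P[:,0]>0.36)&(P[:,0]<0.60)&(P[:,2]>0.03)]
    print(round(y0,2),len(q),(q[:,0].min().round(3),q[:,0].max().round(3),q[:,2].min().round(3),q[:,2].max().round(3)) if len(q) else '')
cv2.imwrite('pics/t2.png',cv2.resize(c['color'][120:260,180:340],None,fx=4,fy=4))
go(0.4585,0.062,0.2,62)
```

```text
-0.14 241 (np.float64(0.406), np.float64(0.552), np.float64(0.04), np.float64(0.217))
-0.12 279 (np.float64(0.409), np.float64(0.552), np.float64(0.04), np.float64(0.213))
-0.1 286 (np.float64(0.416), np.float64(0.551), np.float64(0.04), np.float64(0.203))
-0.08 226 (np.float64(0.426), np.float64(0.538), np.float64(0.03), np.float64(0.183))
-0.06 21 (np.float64(0.451), np.float64(0.492), np.float64(0.032), np.float64(0.146))
-0.04 0 
-0.02 0 
0.0 38 (np.float64(0.417), np.float64(0.444), np.float64(0.267), np.float64(0.322))
0.02 325 (np.float64(0.36), np.float64(0.492), np.float64(0.263), np.float64(0.713))
t 18.32 pos [0.4616 0.0642 0.201 ] yaw 62.9 q7 0.94 grip 0.0856 F [ 0.4  0.3 -0.4]
turn w [ 0.87  0.05 -0.07]  then in turned frame t [ 0.001  -0.0034 -0.0017] alt q7 note d=-0.9
```

View pics/t2.png

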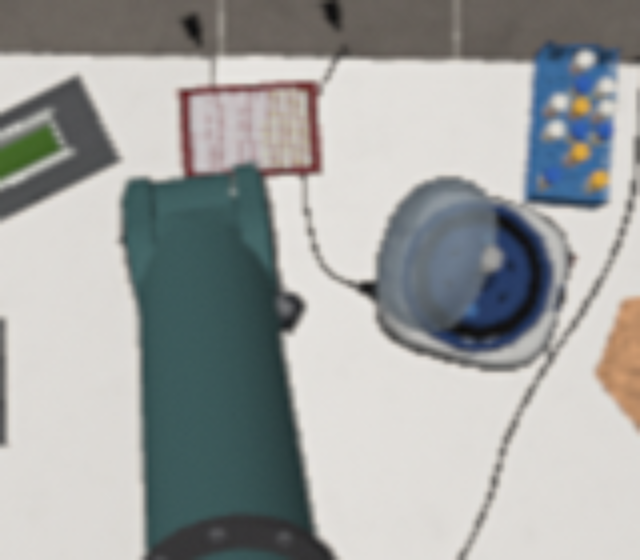

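The top view shows a clear gap of about 5 cm between the hand and the centrifuge. Descending on the timer.

```bash
python3 -m jog '[{"wx":0.9,"wy":0,"wz":0,"tx":0.03,"ty":-0.0034,"tz":-0.0017,"hand":1},{"wx":0,"wy":0,"wz":0,"tx":0.04,"ty":0,"tz":0,"hand":1},{"wx":0,"wy":0,"wz":0,"tx":0.04,"ty":0,"tz":0,"hand":1},{"wx":0,"wy":0,"wz":0,"tx":0.03,"ty":0,"tz":0,"hand":1},{"wx":0,"wy":0,"wz":0,"tx":0,"ty":0,"tz":0,"hand":1}]'
python3 -m jog '[{"wx":0,"wy":0,"wz":0,"tx":0,"ty":0,"tz":0,"hand":1},{"wx":0,"wy":0,"wz":0,"tx":0,"ty":0,"tz":0,"hand":1}]'
python3 - <<'E'
from h import *
cap('wrist','w15.png')
go(0.4585,0.062,0.005,62)
E
```

```text
clock: 18.73
tool_pos: [0.455, 0.0614, 0.056]
eef_rot: [0.381, 1.545, -0.386]
contact_force: [-1.4, 0.7, -0.5]
grip_width: 0.0858
clock: 18.9
tool_pos: [0.4585, 0.0613, 0.0617]
eef_rot: [0.385, 1.535, -0.383]
contact_force: [0.0, 0.1, -0.1]
grip_width: 0.0855
t 18.95 pos [0.4589 0.0612 0.0623] yaw 61.9 q7 0.99 grip 0.0853 F [-0.4 -0.  -0.4]
turn w [-0.08  0.15 -0.13]  then in turned frame t [ 0.0573  0.0005 -0.0007] alt q7 note d=0.1
```

View pics/w15.png

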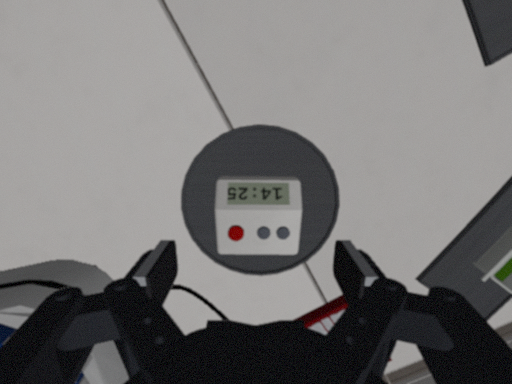

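The timer is centred between the fingers at (258,215) and square to them.

```bash
python3 -m jog '[{"wx":0,"wy":0,"wz":0,"tx":0.02,"ty":0,"tz":0,"hand":1},{"wx":0,"wy":0,"wz":0,"tx":0.02,"ty":0,"tz":0,"hand":1},{"wx":0,"wy":0,"wz":0,"tx":0.014,"ty":0,"tz":0,"hand":1},{"wx":0,"wy":0,"wz":0,"tx":0,"ty":0,"tz":0,"hand":1},{"wx":0,"wy":0,"wz":0,"tx":0,"ty":0,"tz":0,"hand":1}]'
python3 -m jog '[{"wx":0,"wy":0,"wz":0,"tx":0,"ty":0,"tz":0,"hand":0.7},{"wx":0,"wy":0,"wz":0,"tx":0,"ty":0,"tz":0,"hand":0.4},{"wx":0,"wy":0,"wz":0,"tx":0,"ty":0,"tz":0,"hand":0},{"wx":0,"wy":0,"wz":0,"tx":0,"ty":0,"tz":0,"hand":-0.5},{"wx":0,"wy":0,"wz":0,"tx":0,"ty":0,"tz":0,"hand":-1}]' 30
python3 -m jog '[{"wx":0,"wy":0,"wz":0,"tx":0,"ty":0,"tz":0,"hand":-1},{"wx":0,"wy":0,"wz":0,"tx":0,"ty":0,"tz":0,"hand":-1},{"wx":0,"wy":0,"wz":0,"tx":0,"ty":0,"tz":0,"hand":-1}]'
python3 - <<'E'
from h import *
cap('wrist','w16.png')
go(0.4585,0.062,0.005,62)
E
```

```text
clock: 19.37
tool_pos: [0.4583, 0.0609, 0.0081]
eef_rot: [0.385, 1.534, -0.384]
contact_force: [0.3, -0.1, 0.3]
grip_width: 0.0852
clock: 19.78
tool_pos: [0.4585, 0.0609, 0.0085]
eef_rot: [0.385, 1.533, -0.383]
contact_force: [-0.2, -0.3, 8.2]
grip_width: 0.0615
clock: 20.03
tool_pos: [0.4585, 0.0609, 0.0085]
eef_rot: [0.385, 1.533, -0.383]
contact_force: [-0.7, 0.1, 7.9]
grip_width: 0.0613
t 20.08 pos [0.4585 0.0609 0.0085] yaw 61.9 q7 1.00 grip 0.0611 F [-0.8  0.9  7.7]
turn w [-0.1   0.15 -0.13]  then in turned frame t [ 0.0035  0.0009 -0.0005] alt q7 note d=0.1
```

View pics/w16.png

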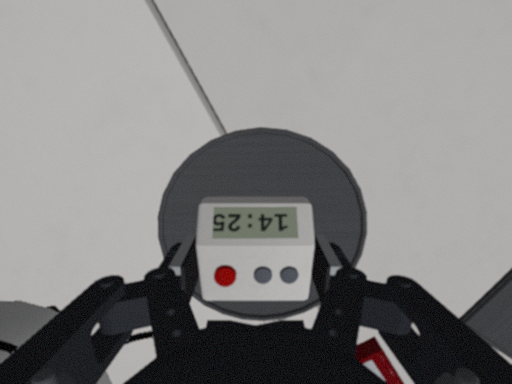

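The timer is gripped (61 mm). Lift, turn by 31°, and carry it to the square tray.

```bash
python3 -m jog '[{"wx":0,"wy":0,"wz":0,"tx":-0.02,"ty":0,"tz":0,"hand":-1},{"wx":0,"wy":0,"wz":0,"tx":-0.04,"ty":0,"tz":0,"hand":-1},{"wx":0,"wy":0,"wz":0,"tx":-0.04,"ty":0,"tz":0,"hand":-1},{"wx":-6,"wy":0,"wz":0,"tx":-0.03,"ty":0,"tz":0,"hand":-1},{"wx":-6,"wy":0,"wz":0,"tx":0,"ty":0,"tz":0,"hand":-1}]'
python3 -m jog '[{"wx":-6,"wy":0,"wz":0,"tx":0,"ty":0,"tz":0,"hand":-1},{"wx":-6,"wy":0,"wz":0,"tx":0,"ty":0,"tz":0,"hand":-1},{"wx":-6.8,"wy":0,"wz":0,"tx":0,"ty":0,"tz":0,"hand":-1},{"wx":0,"wy":0,"wz":0,"tx":0,"ty":0,"tz":0,"hand":-1},{"wx":0,"wy":0,"wz":0,"tx":0,"ty":0,"tz":0,"hand":-1}]'
python3 - <<'E'
from h import *
go(0.380,0.313,0.14,92.8)
E
```

```text
clock: 20.5
tool_pos: [0.4607, 0.061, 0.1427]
eef_rot: [0.219, 1.549, -0.214]
contact_force: [0.9, -0.2, -1.6]
grip_width: 0.0611
clock: 20.92
tool_pos: [0.4572, 0.0604, 0.1375]
eef_rot: [-0.034, 1.57, 0.035]
contact_force: [-0.6, -0.1, -0.5]
grip_width: 0.061
t 20.92 pos [0.4572 0.0604 0.1375] yaw 92.5 q7 1.35 grip 0.0610 F [-0.6 -0.1 -0.5]
turn w [-0.29  0.05 -0.02]  then in turned frame t [-0.0025  0.256  -0.0647] alt q7 note d=0.3
```

```bash
python3 -m jog '[{"wx":-0.3,"wy":0,"wz":0,"tx":0,"ty":0.02,"tz":-0.005,"hand":-1},{"wx":0,"wy":0,"wz":0,"tx":0,"ty":0.036,"tz":-0.009,"hand":-1},{"wx":0,"wy":0,"wz":0,"tx":0,"ty":0.036,"tz":-0.009,"hand":-1},{"wx":0,"wy":0,"wz":0,"tx":0,"ty":0.036,"tz":-0.009,"hand":-1},{"wx":0,"wy":0,"wz":0,"tx":0,"ty":0.036,"tz":-0.009,"hand":-1}]'
python3 -m jog '[{"wx":0,"wy":0,"wz":0,"tx":0,"ty":0.036,"tz":-0.009,"hand":-1},{"wx":0,"wy":0,"wz":0,"tx":0,"ty":0.036,"tz":-0.009,"hand":-1},{"wx":0,"wy":0,"wz":0,"tx":0.02,"ty":0.02,"tz":-0.006,"hand":-1},{"wx":0,"wy":0,"wz":0,"tx":0.03,"ty":0,"tz":0,"hand":-1},{"wx":0,"wy":0,"wz":0,"tx":0.02,"ty":0,"tz":0,"hand":-1}]'
python3 -m jog '[{"wx":0,"wy":0,"wz":0,"tx":0,"ty":0,"tz":0,"hand":-1},{"wx":0,"wy":0,"wz":0,"tx":0,"ty":0,"tz":0,"hand":-1},{"wx":0,"wy":0,"wz":0,"tx":0,"ty":0,"tz":0,"hand":-1}]'
python3 - <<'E'
from h import *
cap('wrist','w17.png')
go(0.380,0.313,0.009,92.8)
E
```

```text
clock: 21.33
tool_pos: [0.4072, 0.2235, 0.137]
eef_rot: [-0.038, 1.57, 0.038]
contact_force: [1.0, -0.1, -1.1]
grip_width: 0.0609
clock: 21.75
tool_pos: [0.3781, 0.3155, 0.0659]
eef_rot: [-0.042, 1.57, 0.044]
contact_force: [-0.5, -0.0, -1.5]
grip_width: 0.0611
clock: 22.0
tool_pos: [0.3796, 0.3128, 0.0676]
eef_rot: [-0.039, 1.569, 0.04]
contact_force: [0.0, 0.1, -1.0]
grip_width: 0.0612
t 22.05 pos [0.38   0.3129 0.068 ] yaw 92.9 q7 0.83 grip 0.0612 F [ 0.1  0.7 -1.5]
turn w [ 0.09  0.1  -0.06]  then in turned frame t [0.059  0.0001 0.    ] alt q7 note d=-0.1
```

View pics/w17.png

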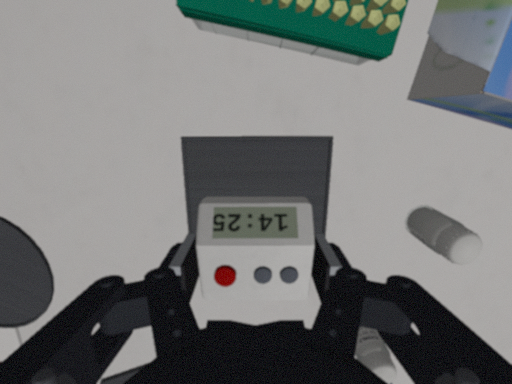

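The timer is square to the tray, and the neighbouring vials at (445,235) and (372,350) are clear of the fingers. Lowering.

```bash
python3 -m jog '[{"wx":0,"wy":0,"wz":0,"tx":0.03,"ty":0,"tz":0,"hand":-1},{"wx":0,"wy":0,"wz":0,"tx":0.02,"ty":0,"tz":0,"hand":-1},{"wx":0,"wy":0,"wz":0,"tx":0.006,"ty":0,"tz":0,"hand":-1},{"wx":0,"wy":0,"wz":0,"tx":0,"ty":0,"tz":0,"hand":-1},{"wx":0,"wy":0,"wz":0,"tx":0,"ty":0,"tz":0,"hand":-1}]'
python3 - <<'E'
from h import *
go(0.380,0.313,0.009,92.8)
E
```

```text
clock: 22.47
tool_pos: [0.3797, 0.313, 0.0117]
eef_rot: [-0.04, 1.569, 0.041]
contact_force: [-0.3, -0.1, -0.6]
grip_width: 0.0613
t 22.47 pos [0.3797 0.313  0.0117] yaw 92.9 q7 0.83 grip 0.0613 F [-0.3 -0.1 -0.6]
turn w [ 0.14  0.06 -0.04]  then in turned frame t [ 0.0027 -0.      0.0003] alt q7 note d=-0.1
```

```bash
python3 -m jog '[{"wx":0,"wy":0,"wz":0,"tx":0.003,"ty":0,"tz":0,"hand":-1},{"wx":0,"wy":0,"wz":0,"tx":0,"ty":0,"tz":0,"hand":-1},{"wx":0,"wy":0,"wz":0,"tx":0,"ty":0,"tz":0,"hand":-1},{"wx":0,"wy":0,"wz":0,"tx":0,"ty":0,"tz":0,"hand":0.6},{"wx":0,"wy":0,"wz":0,"tx":0,"ty":0,"tz":0,"hand":0.8}]'
python3 -m jog '[{"wx":0,"wy":0,"wz":0,"tx":0,"ty":0,"tz":0,"hand":1},{"wx":0,"wy":0,"wz":0,"tx":0,"ty":0,"tz":0,"hand":1},{"wx":0,"wy":0,"wz":0,"tx":-0.02,"ty":0,"tz":0,"hand":1},{"wx":0,"wy":0,"wz":0,"tx":-0.03,"ty":0,"tz":0,"hand":1},{"wx":0,"wy":0,"wz":0,"tx":-0.04,"ty":0,"tz":0,"hand":1}]'
python3 -m jog '[{"wx":6,"wy":0,"wz":0,"tx":-0.04,"ty":0,"tz":0,"hand":1},{"wx":6,"wy":0,"wz":0,"tx":-0.04,"ty":0,"tz":0,"hand":1},{"wx":6,"wy":0,"wz":0,"tx":-0.04,"ty":0,"tz":0,"hand":1},{"wx":6,"wy":0,"wz":0,"tx":-0.04,"ty":0,"tz":0,"hand":1},{"wx":6,"wy":0,"wz":0,"tx":-0.04,"ty":0,"tz":0,"hand":1}]'
python3 -m jog '[{"wx":7,"wy":0,"wz":0,"tx":0,"ty":0,"tz":0,"hand":1},{"wx":7,"wy":0,"wz":0,"tx":0,"ty":0,"tz":0,"hand":1},{"wx":7,"wy":0,"wz":0,"tx":0,"ty":0,"tz":0,"hand":1},{"wx":7,"wy":0,"wz":0,"tx":0,"ty":0,"tz":0,"hand":1},{"wx":7,"wy":0,"wz":0,"tx":0,"ty":0,"tz":0,"hand":1}]'
python3 -m jog '[{"wx":0,"wy":0,"wz":0,"tx":0,"ty":0,"tz":0,"hand":1},{"wx":0,"wy":0,"wz":0,"tx":0,"ty":0,"tz":0,"hand":1}]'
python3 - <<'E'
from h import *
cap('wrist','w18.png')
go(0.5,0.0,0.3,28)
E
```

```text
clock: 22.88
tool_pos: [0.3793, 0.3131, 0.0083]
eef_rot: [-0.041, 1.57, 0.041]
contact_force: [-0.5, -0.4, 0.3]
grip_width: 0.0767
clock: 23.3
tool_pos: [0.3776, 0.3116, 0.097]
eef_rot: [-0.044, 1.575, 0.038]
contact_force: [1.4, 0.5, 0.3]
grip_width: 0.0854
clock: 23.72
tool_pos: [0.3784, 0.3122, 0.2999]
eef_rot: [0.374, 1.539, -0.374]
contact_force: [0.0, 0.4, 0.6]
grip_width: 0.0854
clock: 24.13
tool_pos: [0.3786, 0.3125, 0.2978]
eef_rot: [0.847, 1.4, -0.847]
contact_force: [0.2, -0.5, -0.1]
grip_width: 0.0855
clock: 24.3
tool_pos: [0.3787, 0.3127, 0.2977]
eef_rot: [0.839, 1.403, -0.84]
contact_force: [1.1, 0.3, 0.0]
grip_width: 0.085
t 24.35 pos [0.3788 0.3127 0.2977] yaw 28.2 q7 -0.20 grip 0.0850 F [ 0.1 -0.2  0.3]
turn w [0.17 0.01 0.03]  then in turned frame t [-0.0023 -0.0398  0.333 ] alt q7 note d=-0.2
```

View pics/w18.png

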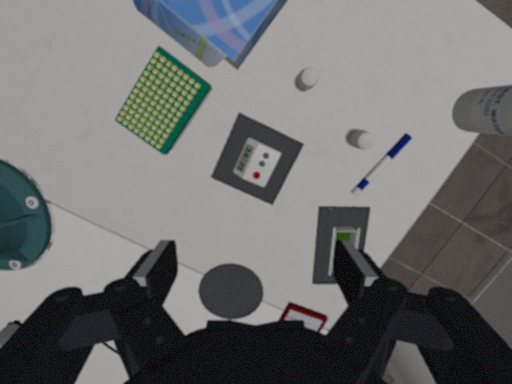

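The timer is in the square tray at (258,160), square to its sides, and the round tray at (231,292) is empty. I'll measure, then go for the vial over (0.5,0).

```bash
python3 - <<'E'
from h import *
c=cap('wrist'); hsv=cv2.cvtColor(c['color'],cv2.COLOR_BGR2HSV);P=cloud(c);Z=np.nan_to_num(P[...,2])
rect(c,big(hsv[...,2]<100,(205,105,310,210)),0.006,'square')
q=(Z>0.008)&(Z<0.04); k=big(q,(220,125,295,195)); m=np.zeros(q.shape,np.uint8); cv2.drawContours(m,[k],-1,1,-1); W=P[(m>0)&q]
print('timer',[np.round(x,1) for x in cv2.minAreaRect((W[:,:2]*1000).astype(np.float32))])
rect(c,big(hsv[...,2]<100,(190,255,270,325)),0.006,'round')
E
python3 -m jog '[{"wx":0,"wy":0,"wz":0,"tx":-0.005,"ty":0,"tz":0.025,"hand":1},{"wx":0,"wy":0,"wz":0,"tx":-0.005,"ty":0,"tz":0.035,"hand":1},{"wx":0,"wy":0,"wz":0,"tx":0,"ty":-0.005,"tz":0.037,"hand":1},{"wx":0,"wy":0,"wz":0,"tx":0,"ty":-0.005,"tz":0.037,"hand":1},{"wx":0,"wy":0,"wz":0,"tx":0,"ty":-0.005,"tz":0.037,"hand":1}]'
python3 -m jog '[{"wx":0,"wy":0,"wz":0,"tx":0,"ty":-0.005,"tz":0.037,"hand":1},{"wx":0,"wy":0,"wz":0,"tx":0,"ty":-0.005,"tz":0.037,"hand":1},{"wx":0,"wy":0,"wz":0,"tx":0,"ty":-0.005,"tz":0.037,"hand":1},{"wx":0,"wy":0,"wz":0,"tx":0,"ty":-0.005,"tz":0.037,"hand":1},{"wx":0,"wy":0,"wz":0,"tx":0,"ty":-0.005,"tz":0.014,"hand":1}]'
python3 - <<'E'
from h import *
go(0.4105,-0.349,0.3,28)
E
```

```text
square (211, 113, 92, 91) [array([379.8, 313.3]), array([114.2, 114. ]), np.float64(3.0)] [array([379.1, 313.4]), np.float64(79.1)]
timer [array([380.5, 311.8]), array([58.7, 62.4]), np.float64(2.6)]
round (199, 264, 64, 61) [array([460. ,  59.8]), array([121.6, 138. ]), np.float64(28.5)] [array([455.7,  51.9]), np.float64(76.9)]
clock: 24.82
tool_pos: [0.4465, 0.1533, 0.308]
eef_rot: [0.841, 1.402, -0.84]
contact_force: [0.5, -0.6, 0.6]
grip_width: 0.0856
clock: 25.23
tool_pos: [0.5019, -0.0057, 0.3084]
eef_rot: [0.845, 1.396, -0.846]
contact_force: [-1.0, -0.5, -0.3]
grip_width: 0.0853
t 25.23 pos [ 0.5019 -0.0057  0.3084] yaw 27.7 q7 0.56 grip 0.0853 F [-1.  -0.5 -0.3]
turn w [-0.28  0.21 -0.07]  then in turned frame t [ 0.0084 -0.2418  0.2602] alt q7 note d=0.3
```

```bash
python3 -m jog '[{"wx":0,"wy":0,"wz":0,"tx":0,"ty":-0.024,"tz":0.025,"hand":1},{"wx":0,"wy":0,"wz":0,"tx":0,"ty":-0.024,"tz":0.025,"hand":1},{"wx":0,"wy":0,"wz":0,"tx":0,"ty":-0.024,"tz":0.025,"hand":1},{"wx":0,"wy":0,"wz":0,"tx":0,"ty":-0.024,"tz":0.025,"hand":1},{"wx":0,"wy":0,"wz":0,"tx":0,"ty":-0.024,"tz":0.025,"hand":1}]'
python3 -m jog '[{"wx":0,"wy":0,"wz":0,"tx":0,"ty":-0.024,"tz":0.025,"hand":1},{"wx":0,"wy":0,"wz":0,"tx":0,"ty":-0.024,"tz":0.025,"hand":1},{"wx":0,"wy":0,"wz":0,"tx":0,"ty":-0.024,"tz":0.025,"hand":1},{"wx":0,"wy":0,"wz":0,"tx":0,"ty":-0.024,"tz":0.025,"hand":1},{"wx":0,"wy":0,"wz":0,"tx":0,"ty":-0.024,"tz":0.025,"hand":1}]'
python3 -m jog '[{"wx":0,"wy":0,"wz":0,"tx":0.02,"ty":0,"tz":0,"hand":1},{"wx":0,"wy":0,"wz":0,"tx":0.04,"ty":0,"tz":0,"hand":1},{"wx":0,"wy":0,"wz":0,"tx":0.04,"ty":0,"tz":0,"hand":1},{"wx":0,"wy":0,"wz":0,"tx":0,"ty":0,"tz":0,"hand":1},{"wx":0,"wy":0,"wz":0,"tx":0,"ty":0,"tz":0,"hand":1}]'
python3 - <<'E'
from h import *
c=cap('wrist','w19.png');P=cloud(c);Z=np.nan_to_num(P[...,2])
rect(c,big((Z>0.05)&(Z<0.066),(215,100,300,239)),0.058,'vialtop')
go(0.4105,-0.349,0.015,28)
E
```

```text
clock: 25.65
tool_pos: [0.452, -0.1682, 0.3079]
eef_rot: [0.841, 1.402, -0.84]
contact_force: [0.7, 0.0, 0.2]
grip_width: 0.0854
clock: 26.07
tool_pos: [0.4047, -0.3348, 0.3078]
eef_rot: [0.841, 1.402, -0.84]
contact_force: [0.5, 0.5, 0.7]
grip_width: 0.0855
clock: 26.48
tool_pos: [0.4042, -0.3325, 0.2065]
eef_rot: [0.842, 1.407, -0.842]
contact_force: [0.4, 0.1, -0.2]
grip_width: 0.0851
vialtop (242, 183, 22, 22) [array([ 407.2, -346.1]), array([24. , 24.9]), np.float64(28.1)] [array([ 406.9, -346.7]), np.float64(13.0)]
t 26.53 pos [ 0.4056 -0.3337  0.2084] yaw 28.0 q7 1.44 grip 0.0855 F [ 0.  -0.   1.4]
turn w [ 0.03 -0.01  0.02]  then in turned frame t [ 0.1934 -0.0028  0.0158] alt q7 note d=-0.0
```

View pics/w19.png

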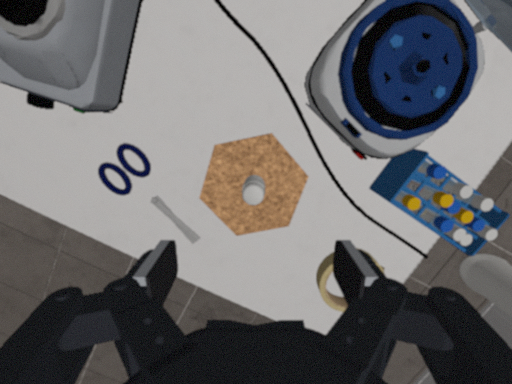

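The vial stands on the mat at (253,190), i.e. (0.408,-0.347). Descend.

```bash
python3 -m jog '[{"wx":0,"wy":0,"wz":0,"tx":0.02,"ty":-0.004,"tz":0.013,"hand":1},{"wx":0,"wy":0,"wz":0,"tx":0.04,"ty":0,"tz":0,"hand":1},{"wx":0,"wy":0,"wz":0,"tx":0.04,"ty":0,"tz":0,"hand":1},{"wx":0,"wy":0,"wz":0,"tx":0.02,"ty":0,"tz":0,"hand":1},{"wx":0,"wy":0,"wz":0,"tx":0,"ty":0,"tz":0,"hand":1}]'
python3 -m jog '[{"wx":0,"wy":0,"wz":0,"tx":0,"ty":0,"tz":0,"hand":1},{"wx":0,"wy":0,"wz":0,"tx":0,"ty":0,"tz":0,"hand":1}]'
python3 - <<'E'
from h import *
go(0.408,-0.347,0.016,28)
E
```

```text
clock: 26.95
tool_pos: [0.4082, -0.3461, 0.0867]
eef_rot: [0.842, 1.404, -0.841]
contact_force: [-0.6, 0.8, 0.4]
grip_width: 0.0856
clock: 27.12
tool_pos: [0.41, -0.3484, 0.0905]
eef_rot: [0.841, 1.396, -0.842]
contact_force: [-1.3, 0.0, 0.8]
grip_width: 0.0853
t 27.12 pos [ 0.41   -0.3484  0.0905] yaw 28.0 q7 1.60 grip 0.0853 F [-1.3  0.   0.8]
turn w [ 0.02  0.28 -0.13]  then in turned frame t [ 0.0745 -0.0011 -0.0022] alt q7 note d=-0.0
```

```bash
python3 -m jog '[{"wx":0,"wy":0,"wz":0,"tx":0.02,"ty":-0.001,"tz":-0.001,"hand":1},{"wx":0,"wy":0,"wz":0,"tx":0.03,"ty":0,"tz":0,"hand":1},{"wx":0,"wy":0,"wz":0,"tx":0.02,"ty":0,"tz":0,"hand":1},{"wx":0,"wy":0,"wz":0,"tx":0.003,"ty":0,"tz":0,"hand":1},{"wx":0,"wy":0,"wz":0,"tx":0,"ty":0,"tz":0,"hand":1}]'
python3 -m jog '[{"wx":0,"wy":0,"wz":0,"tx":0,"ty":0,"tz":0,"hand":0},{"wx":0,"wy":0,"wz":0,"tx":0,"ty":0,"tz":0,"hand":-0.5},{"wx":0,"wy":0,"wz":0,"tx":0,"ty":0,"tz":0,"hand":-1},{"wx":0,"wy":0,"wz":0,"tx":0,"ty":0,"tz":0,"hand":-1},{"wx":0,"wy":0,"wz":0,"tx":0,"ty":0,"tz":0,"hand":-1}]' 25
python3 -m jog '[{"wx":0,"wy":0,"wz":0,"tx":0,"ty":0,"tz":0,"hand":-1},{"wx":0,"wy":0,"wz":0,"tx":0,"ty":0,"tz":0,"hand":-1},{"wx":0,"wy":0,"wz":0,"tx":0,"ty":0,"tz":0,"hand":-1}]'
python3 - <<'E'
from h import *
go(0.408,-0.347,0.016,28)
E
python3 -m jog '[{"wx":0,"wy":0,"wz":0,"tx":-0.02,"ty":0,"tz":0,"hand":-1},{"wx":0,"wy":0,"wz":0,"tx":-0.04,"ty":0,"tz":0,"hand":-1},{"wx":0,"wy":0,"wz":0,"tx":-0.04,"ty":0,"tz":0,"hand":-1},{"wx":0,"wy":0,"wz":0,"tx":-0.04,"ty":0,"tz":0,"hand":-1},{"wx":0,"wy":0,"wz":0,"tx":-0.04,"ty":0,"tz":0,"hand":-1}]'
python3 -m jog '[{"wx":0,"wy":0,"wz":0,"tx":-0.04,"ty":0,"tz":0,"hand":-1},{"wx":0,"wy":0,"wz":0,"tx":-0.04,"ty":0,"tz":0,"hand":-1},{"wx":0,"wy":0,"wz":0,"tx":-0.04,"ty":0,"tz":0,"hand":-1},{"wx":0,"wy":0,"wz":0,"tx":0,"ty":0,"tz":0,"hand":-1},{"wx":0,"wy":0,"wz":0,"tx":0,"ty":0,"tz":0,"hand":-1}]'
python3 - <<'E'
from h import *
go(0.457,0.0667,0.314,28);cap('wrist','w20.png')
E
```

```text
clock: 27.53
tool_pos: [0.4076, -0.3471, 0.016]
eef_rot: [0.842, 1.4, -0.842]
contact_force: [-0.3, -0.4, 0.2]
grip_width: 0.0854
clock: 27.95
tool_pos: [0.4072, -0.3465, 0.0156]
eef_rot: [0.842, 1.4, -0.842]
contact_force: [0.8, 0.2, 10.1]
grip_width: 0.0267
clock: 28.2
tool_pos: [0.4073, -0.3465, 0.0157]
eef_rot: [0.842, 1.4, -0.842]
contact_force: [0.3, 0.8, 6.7]
grip_width: 0.0267
t 28.20 pos [ 0.4073 -0.3465  0.0157] yaw 28.0 q7 1.67 grip 0.0267 F [0.3 0.8 6.7]
turn w [-0.    0.06 -0.06]  then in turned frame t [-0.0003  0.0004  0.0007] alt q7 note d=0.0
clock: 28.62
tool_pos: [0.406, -0.3458, 0.1965]
eef_rot: [0.843, 1.403, -0.843]
contact_force: [0.8, 0.3, -0.3]
grip_width: 0.0269
clock: 29.03
tool_pos: [0.4077, -0.3472, 0.3174]
eef_rot: [0.842, 1.396, -0.841]
contact_force: [-0.4, 0.7, -1.3]
grip_width: 0.0269
t 29.03 pos [ 0.4077 -0.3472  0.3174] yaw 28.0 q7 1.36 grip 0.0269 F [-0.4  0.7 -1.3]
turn w [ 0.01  0.27 -0.21]  then in turned frame t [ 0.0034  0.2379 -0.3423] alt q7 note d=-0.0
```

View pics/w20.png

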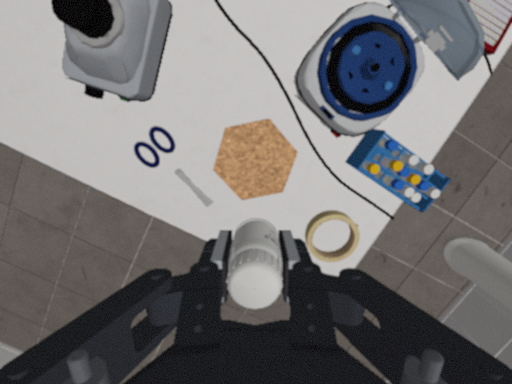

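The vial is held upright at (256,265); the mat is empty. Carrying it to the round tray over the centrifuge at the same height.

```bash
python3 -m jog '[{"wx":0,"wy":0,"wz":0,"tx":0,"ty":0.02,"tz":-0.0285,"hand":-1},{"wx":0,"wy":0,"wz":0,"tx":0,"ty":0.02,"tz":-0.0285,"hand":-1},{"wx":0,"wy":0,"wz":0,"tx":0,"ty":0.02,"tz":-0.0285,"hand":-1},{"wx":0,"wy":0,"wz":0,"tx":0,"ty":0.02,"tz":-0.0285,"hand":-1},{"wx":0,"wy":0,"wz":0,"tx":0,"ty":0.02,"tz":-0.0285,"hand":-1}]'
python3 -m jog '[{"wx":0,"wy":0,"wz":0,"tx":0,"ty":0.02,"tz":-0.0285,"hand":-1},{"wx":0,"wy":0,"wz":0,"tx":0,"ty":0.02,"tz":-0.0285,"hand":-1},{"wx":0,"wy":0,"wz":0,"tx":0,"ty":0.02,"tz":-0.0285,"hand":-1},{"wx":0,"wy":0,"wz":0,"tx":0,"ty":0.02,"tz":-0.0285,"hand":-1},{"wx":0,"wy":0,"wz":0,"tx":0,"ty":0.02,"tz":-0.0285,"hand":-1}]'
python3 -m jog '[{"wx":0,"wy":0,"wz":0,"tx":0,"ty":0.02,"tz":-0.0285,"hand":-1},{"wx":0,"wy":0,"wz":0,"tx":0,"ty":0.018,"tz":-0.028,"hand":-1},{"wx":0,"wy":0,"wz":0,"tx":0,"ty":0,"tz":0,"hand":-1},{"wx":0,"wy":0,"wz":0,"tx":0,"ty":0,"tz":0,"hand":-1},{"wx":0,"wy":0,"wz":0,"tx":0,"ty":0,"tz":0,"hand":-1}]'
python3 - <<'E'
from h import *
go(0.457,0.0667,0.07,28);cap('wrist','w21.png')
E
```

```text
clock: 29.5
tool_pos: [0.4264, -0.1713, 0.3127]
eef_rot: [0.842, 1.406, -0.844]
contact_force: [2.0, -0.5, -0.5]
grip_width: 0.0269
clock: 29.92
tool_pos: [0.4476, 0.001, 0.3128]
eef_rot: [0.84, 1.405, -0.845]
contact_force: [1.3, -0.4, -1.3]
grip_width: 0.0264
clock: 30.33
tool_pos: [0.4552, 0.0663, 0.3132]
eef_rot: [0.84, 1.404, -0.845]
contact_force: [-0.7, -1.5, -0.9]
grip_width: 0.0269
t 30.33 pos [0.4552 0.0663 0.3132] yaw 28.0 q7 0.35 grip 0.0269 F [-0.7 -1.5 -0.9]
turn w [-0.   -0.01  0.23]  then in turned frame t [0.2432 0.0018 0.0004] alt q7 note d=0.0
```

View pics/w21.png

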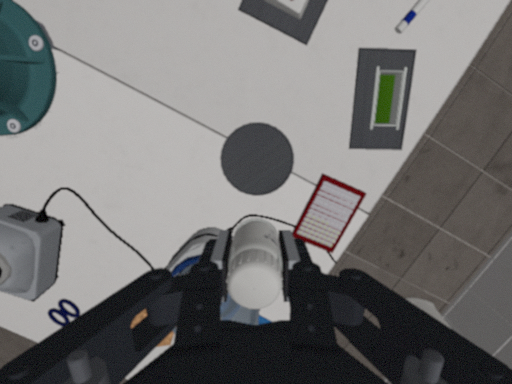

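The round tray at (257,158) is empty and measured from this side. Check its centre, then descend.

```bash
python3 - <<'E'
from h import *
c=cap('wrist'); hsv=cv2.cvtColor(c['color'],cv2.COLOR_BGR2HSV)
rect(c,big(hsv[...,2]<105,(210,110,305,205)),0.006,'round')
E
python3 -m jog '[{"wx":0,"wy":0,"wz":0,"tx":0.02,"ty":0.001,"tz":0,"hand":-1},{"wx":0,"wy":0,"wz":0,"tx":0.04,"ty":0,"tz":0,"hand":-1},{"wx":0,"wy":0,"wz":0,"tx":0.04,"ty":0,"tz":0,"hand":-1},{"wx":0,"wy":0,"wz":0,"tx":0.04,"ty":0,"tz":0,"hand":-1},{"wx":0,"wy":0,"wz":0,"tx":0.04,"ty":0,"tz":0,"hand":-1}]'
python3 -m jog '[{"wx":0,"wy":0,"wz":0,"tx":0.04,"ty":0,"tz":0,"hand":-1},{"wx":0,"wy":0,"wz":0,"tx":0.02,"ty":0,"tz":0,"hand":-1},{"wx":0,"wy":0,"wz":0,"tx":0,"ty":0,"tz":0,"hand":-1},{"wx":0,"wy":0,"wz":0,"tx":0,"ty":0,"tz":0,"hand":-1},{"wx":0,"wy":0,"wz":0,"tx":0,"ty":0,"tz":0,"hand":-1}]'
python3 - <<'E'
from h import *
go(0.457,0.0667,0.0155,28)
E
```

```text
round (221, 122, 72, 73) [array([456.8,  65.8]), array([121.4, 122. ]), np.float64(42.6)] [array([456.9,  65.9]), np.float64(61.7)]
clock: 30.85
tool_pos: [0.4575, 0.0658, 0.1335]
eef_rot: [0.844, 1.399, -0.844]
contact_force: [-1.0, 0.2, -1.4]
grip_width: 0.027
clock: 31.27
tool_pos: [0.4584, 0.0665, 0.0759]
eef_rot: [0.844, 1.399, -0.843]
contact_force: [0.8, 0.3, 0.2]
grip_width: 0.0267
t 31.27 pos [0.4584 0.0665 0.0759] yaw 27.9 q7 0.64 grip 0.0267 F [0.8 0.3 0.2]
turn w [-0.11  0.06 -0.09]  then in turned frame t [ 0.0604 -0.0012 -0.0008] alt q7 note d=0.1
```

```bash
python3 -m jog '[{"wx":0,"wy":0,"wz":0,"tx":0.03,"ty":-0.001,"tz":0,"hand":-1},{"wx":0,"wy":0,"wz":0,"tx":0.02,"ty":0,"tz":0,"hand":-1},{"wx":0,"wy":0,"wz":0,"tx":0.006,"ty":0,"tz":0,"hand":-1},{"wx":0,"wy":0,"wz":0,"tx":0,"ty":0,"tz":0,"hand":-1},{"wx":0,"wy":0,"wz":0,"tx":0,"ty":0,"tz":0,"hand":-1}]'
python3 -m jog '[{"wx":0,"wy":0,"wz":0,"tx":0.002,"ty":0,"tz":0,"hand":-1},{"wx":0,"wy":0,"wz":0,"tx":0,"ty":0,"tz":0,"hand":-1},{"wx":0,"wy":0,"wz":0,"tx":0,"ty":0,"tz":0,"hand":-1}]'
python3 - <<'E'
from h import *
go(0.457,0.0663,0.0147,28)
E
```

```text
clock: 31.68
tool_pos: [0.4575, 0.0669, 0.0201]
eef_rot: [0.843, 1.4, -0.841]
contact_force: [-0.4, 0.2, 0.1]
grip_width: 0.027
clock: 31.93
tool_pos: [0.4571, 0.0671, 0.0177]
eef_rot: [0.843, 1.4, -0.841]
contact_force: [-0.4, -0.4, -0.4]
grip_width: 0.0266
t 31.93 pos [0.4571 0.0671 0.0177] yaw 28.0 q7 0.68 grip 0.0266 F [-0.4 -0.4 -0.4]
turn w [ 0.01  0.03 -0.09]  then in turned frame t [ 0.003  -0.0005  0.0007] alt q7 note d=-0.0
```

```bash
python3 -m jog '[{"wx":0,"wy":0,"wz":0,"tx":0.002,"ty":0,"tz":0,"hand":-1},{"wx":0,"wy":0,"wz":0,"tx":0.001,"ty":0,"tz":0,"hand":-1},{"wx":0,"wy":0,"wz":0,"tx":0,"ty":0,"tz":0,"hand":-1},{"wx":0,"wy":0,"wz":0,"tx":0,"ty":0,"tz":0,"hand":-1},{"wx":0,"wy":0,"wz":0,"tx":0,"ty":0,"tz":0,"hand":-1}]'
python3 -m jog '[{"wx":0,"wy":0,"wz":0,"tx":0,"ty":0,"tz":0,"hand":-0.3},{"wx":0,"wy":0,"wz":0,"tx":0,"ty":0,"tz":0,"hand":0},{"wx":0,"wy":0,"wz":0,"tx":0,"ty":0,"tz":0,"hand":0.4},{"wx":0,"wy":0,"wz":0,"tx":0,"ty":0,"tz":0,"hand":0.8},{"wx":0,"wy":0,"wz":0,"tx":0,"ty":0,"tz":0,"hand":1}]'
python3 -m jog '[{"wx":0,"wy":0,"wz":0,"tx":0,"ty":0,"tz":0,"hand":1},{"wx":0,"wy":0,"wz":0,"tx":-0.02,"ty":0,"tz":0,"hand":1},{"wx":0,"wy":0,"wz":0,"tx":-0.04,"ty":0,"tz":0,"hand":1},{"wx":0,"wy":0,"wz":0,"tx":-0.04,"ty":0,"tz":0,"hand":1},{"wx":0,"wy":0,"wz":0,"tx":-0.04,"ty":0,"tz":0,"hand":1}]'
python3 -m jog '[{"wx":0,"wy":0,"wz":0,"tx":-0.04,"ty":0,"tz":0,"hand":1},{"wx":0,"wy":0,"wz":0,"tx":-0.04,"ty":0,"tz":0,"hand":1},{"wx":0,"wy":0,"wz":0,"tx":-0.04,"ty":0,"tz":0.02,"hand":1},{"wx":0,"wy":0,"wz":0,"tx":0,"ty":0,"tz":0,"hand":1},{"wx":0,"wy":0,"wz":0,"tx":0,"ty":0,"tz":0,"hand":1}]'
python3 -m jog '[{"wx":0,"wy":0,"wz":0,"tx":0,"ty":0,"tz":0,"hand":1},{"wx":0,"wy":0,"wz":0,"tx":0,"ty":0,"tz":0,"hand":1}]'
python3 - <<'E'
from h import *
c=cap('wrist','w22.png'); cap('side','s3.png'); hsv=cv2.cvtColor(c['color'],cv2.COLOR_BGR2HSV);P=cloud(c);Z=np.nan_to_num(P[...,2])
q=(Z>0.05)&(Z<0.065); k=big(q,(180,60,320,235)); rect(c,k,0.057,'vial'); print(P[q][:, 2].mean())
print(bot.read_state()['clock'],bot.read_state()['tool_pos'])
E
```

```text
clock: 32.35
tool_pos: [0.457, 0.0671, 0.0146]
eef_rot: [0.843, 1.401, -0.841]
contact_force: [-0.3, 0.7, 9.7]
grip_width: 0.0262
clock: 32.77
tool_pos: [0.4565, 0.067, 0.0137]
eef_rot: [0.842, 1.402, -0.842]
contact_force: [0.1, 0.4, -0.6]
grip_width: 0.0766
clock: 33.18
tool_pos: [0.4556, 0.0667, 0.1549]
eef_rot: [0.841, 1.403, -0.844]
contact_force: [-0.2, -0.0, -0.2]
grip_width: 0.0855
clock: 33.6
tool_pos: [0.467, 0.0501, 0.2733]
eef_rot: [0.847, 1.397, -0.839]
contact_force: [-0.3, 0.7, -1.3]
grip_width: 0.0854
clock: 33.77
tool_pos: [0.4637, 0.0508, 0.2696]
eef_rot: [0.84, 1.405, -0.844]
contact_force: [0.6, -0.2, -1.0]
grip_width: 0.0853
vial (247, 149, 19, 19) [array([456. ,  65.5]), array([24., 24.]), np.float64(1.6)] [array([455.9,  65.5]), np.float64(12.6)]
0.058384982667080115
33.8667 [0.46388094 0.05069203 0.2694448 ]
```

View pics/w22.png

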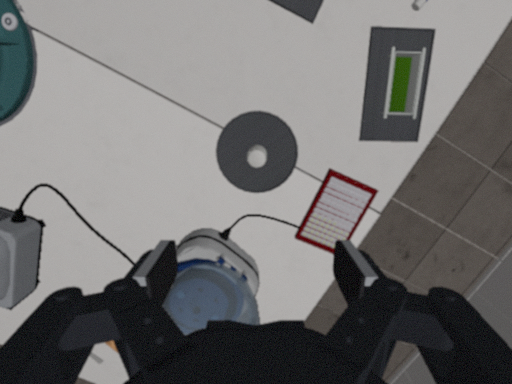

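View pics/s3.png

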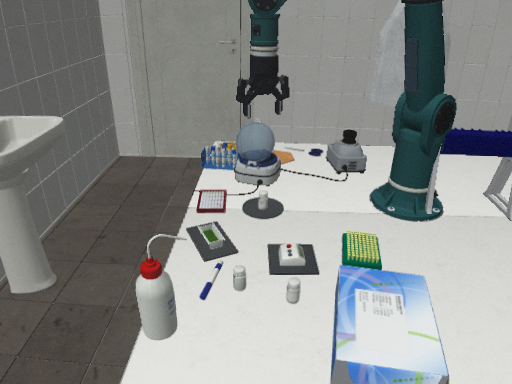

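The vial stands centred in the round tray: wrist (257,156), side (263,200). The side view also shows the timer at (292,255) and the trough at (211,235) in their trays, the marker undisturbed at (211,280), and the hand clear. Handing in.

```bash
python3 -c "
from cell import bot; print(bot.sign_off())"
```

```text
the job is handed in; nothing more can be done
None
```

The job is done and handed in at about 34 s. I parked the vial on the hex mat, moved the trough to the long tray and the timer to the square tray, then took the vial from the mat to the round tray.

My last measurements against the tray centres and sides:

| Thing | Tray | Off centre | Angle off | Last seen |
|---|---|---|---|---|
| Vial | round | about 1 mm | – | upright, top at the right height |
| Timer | square | about 2 mm | about 0.4° | after its release |
| Trough | long | about 2 mm | about 0.4° | after its release |

- **Disagreements:** the two readings of the round tray that came out wrong were partly hidden by the hand or cut off at the edge of the search box. I did not use them. The clear views agreed within 1–2 mm.
- **Not measured:** I checked the marker and the tape roll by eye only. The marker looked unmoved in the last side view. The tape roll was last seen from the wrist, with the hand passing well clear of it.
- **At hand-in:** the hand was open, about 0.27 m up, and touching nothing.

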